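# Close and lock a control box with its quarter-turn cam

## Robot

A 6-joint arm with a two-finger parallel gripper is mounted at the origin on the work surface. World frame = base frame: x ahead of the robot, y to its left, z up, the work surface at z = 0. Lengths are in mm, angles in rad, forces in N, time in s.
With the tool pointing down it reaches from about 350 to 850 mm from the base axis. Payload 8.1 kg.
Tool frame: the origin (TCP) lies on the centre line of the jaws, within the pads' length; the fingertips stand 22 mm ahead of it and the grasp point (between the pads) lies 3 mm ahead of it (env.tips_ahead is the distance from the TCP to the fingertips, in mm); z points along the fingers, y is the line along which they close (so a half turn about z gives the same grasp; the last joint's range is limited). The gripper opens to 85 mm and grips with 20 to 120 N. Pads are 22 mm wide; open, the fingers measure 114 mm over their backs; the gripper's body (76 mm by 85 mm) begins 54 mm behind the grasp point. The pads swing forward as they close: fully open they stand 13 mm farther back than shut.
Start: joints at [1.038, 0.13, 1.488, -0, 1.523, -0.085], TCP at [259.77, 540.855, 222.792] pointing down, gripper open.
Joint ranges: [-2.96, 2.96], [-0.89, 2.26], [0.02, 2.5], [-1.34, 4.48], [0, 2.73], [-2.66, 2.66]. Speed limits (rad/s): [2.39, 2.39, 2.79, 3.14, 3.14, 3.14].

## Interface

Orientations are given as a rotation vector (axis times angle).
In Python, from workcell import env gives the robot as it stands.
- The arm moves only by the tool drive_tool, never from a script. Its argument "targets" is a list of rows, each a list of 7 numbers: the shift along the tool's x, y, z in units of 25 mm (1.0 is 25 mm), then the turn, a rotation vector about the tool's x, y, z in units of 10 degrees (1.0 is 10 degrees), then the opening, from -1 (shut) to 1 (fully open), so that 0 is half open. A call has 1 to 12 rows; each row is the pose to reach, as a shift and turn from the pose commanded when the call began, along the tool's axes at that moment; what a row does not reach only later rows make up. A row lasts 1/8 s, in which the tool goes at most 62.5 mm and 10.7 degrees, less where a joint would pass 70% of its speed; a pose out of reach is approached as far as the arm can. A call with a gripper value outside its range is refused whole. The fingers move at their own pace and stop on an object; "force" is the grip in N (left out, the last holds). Time passes only in rows, so rows that repeat a pose let the fingers close. It gives the time, the measured TCP pose, the force, the opening and the grip force at its end, in the units of the state.
- env.sense(): the state, without advancing time (a new reading comes with each control period).
- env.capture(name): name is "scene" or "top"; returns (picture, depth): 384x512x3 uint8, red, green, blue; 384x512 float32, mm along the optical axis (not along the pixel's ray), 0 where there is no reading.
- env.calibration(name): a dict with "mtx" (3x3 intrinsics, pixels), "world_from_camera" (4x4, takes a point from camera to world coordinates). Camera axes: x right, y down, z forward; pixel columns grow to the right and rows downward; lengths in mm; the calibration is good to about 2 mm. A picture is of the moment at which its call begins. calibration takes no time and is no camera call.
- env.finish_job(): hands the job in; it is judged then, once.
The state is a dict: "time_s": time; "joint_pos": joint angles; "dq": joint speeds; "tau": joint torques, N m; "eef_pos": TCP position; "orientation": TCP orientation; "wrist_force": force on the tool from outside, world axes, zero at the start; "ft_torque": the same for the moment, N m; "gripper_width": finger opening in mm; "grasp_force": force on a finger pad.
Only numpy, scipy, OpenCV 4.12 (cv2) and the standard library are available. Lean on these libraries where they do the work, as an engineer would, in place of code of your own. Each camera call takes 0.05 s, during which the arm holds its last target. There are 200 camera calls.

## Task

Wiring is finished in the compressor's control box: press its sloping cover fully shut, then take the green flat-blade screwdriver from the red rack, hold it square to the sloping cover with its blade right down in the slot of the cam lock, and turn the lock a quarter turn clockwise until it seats in its stop, so that the slot points at the yellow marks. Put the screwdriver back upright in the red rack, in a free hole and fully down on its collar, let go, and leave the other tools and things on the bench where they are.

Things in the scene. Friction and masses are not known exactly. Their poses are not given: they have to be found in the camera images.
- cover (a joint): Hinge of the light grey sheet cover on the grey control box, rad. 0 = fully shut (hard stop), larger = more open; starts 0.4 to 0.9 open. The cover is 231 mm long from hinge to front edge, 250 mm wide, 4 mm thick, 0.45 kg; its stiff hinge keeps it where it is left and nothing springs it open. Pressing it shut takes about 2 to 8 N.
- cover_hinge (a point): Middle of the hinge line (the cover's upper, far edge), on the cover's outer face. Axes turn with the cover: -x along the face to the front edge, nearest the robot; y along the hinge; z out of the face. Shut, z leans 30 degrees from vertical towards the robot, so the face rises away from the robot. Opening swings the front edge up, about +y.
- cover_push (a point): A bare spot on the cover's outer face, good to press: 160 mm from the hinge line, 65 mm to the +y side of the middle; axes as cover_hinge. Raised parts of the cover: the round lock housing, 47 mm across and 10 mm high, on the middle line 197 mm from the hinge; a row of lamps and a selector, up to 23 mm high, within 50 mm of the hinge.
- slot (a point): Middle of the floor of the slot in the cam lock's round zinc head (34 mm); it rides on the cover. x along the slot, z the lock's axis, out of the cover. Slot 22 mm long, 4.6 mm wide, 8 mm deep below the head's face, edges bevelled 1.8 mm, ends closed, floor black. Unlocked it runs up the slope; locked, across it, towards two yellow marks on the black housing ring.
- cam (a joint): Turn of the cam lock, rad: 0 unlocked, 1.57 locked against its hard stop; grows clockwise seen from outside the cover (about the slot point's -z). Starts between 0 and 0.25. Stiff: it takes under 0.1 N m and stays where it is left. The blade has about 6 degrees of play in the slot, so from the slot's start direction the tool turns some 100 degrees. Locked, its tongue holds the cover shut.
- driver_grip (a point): Green flat-blade screwdriver (about 0.12 kg), middle of its handle; stands upright in the rack. z up the handle, x along the blade's width (in the rack: along the row of holes). Handle 70 mm long with flat sides, 28 mm along x, 22 mm along y: grip it along y. Below it a black collar, 36 mm across, 6 mm thick. From here to the blade's end 101 mm, to the collar's underside 41 mm.
- driver_tip (a point): Middle of the end of the screwdriver's blade; axes as driver_grip. Blade 16 mm wide (x), 3 mm thick (y), straight over its last 15 mm, on a 10 mm round shaft; 60 mm from its end to the underside of the collar. Either way round fits the slot.
- rack: Red steel tool rack, fixed; origin on the bench under its centre. y along its 262 mm length, x across its 70 mm depth; top face 85 mm above the bench. Four round holes of 24 mm in a row, at y = -93, -31, 31 and 93 mm, x = 0, through a 5 mm plate, open below. A tool rests with its collar on the top face; the screwdriver and two bystanders fill three holes.
- cross_driver: Bystander: screwdriver with a round red handle (26 mm) in the rack, top 150 mm above the bench; origin at its tip.
- scriber: Bystander: scriber with a round orange handle (26 mm) in the rack, top 150 mm above the bench; origin at its tip.
- dish: Bystander: steel parts dish, 100 mm across, 28 mm high; origin under its centre.
- spanner: Bystander: steel spanner 190 mm long lying flat; origin under its middle.
- sprocket: Bystander: dark steel chain sprocket 110 mm across, 14 mm high, lying flat; origin under its centre.
- spray_can: Bystander: yellow spray can, 66 mm across, 190 mm high, at the back; origin under its centre.
- drill: Bystander: tan and black cordless drill standing on its battery, about 200 mm high, at the left; origin under the battery.
Mind the look-alikes: they are no part of the job. There is more than one size of the part that bears driver_grip; the job needs the smallest.

How it is judged:
By the outcome, as a careful person would: the job done as asked, in the order asked, and still so for the second after the job is handed in, with the robot touching nothing.
It also fails if it takes over 69 s, if anything falls off the work surface, if the arm or the gripper's body presses on something with over 40 N, if the wrist force passes 120 N, or if a joint passes its speed limit or range.

## Working session

There is one attempt and no reset: what is moved stays moved. The work goes in short steps, Python scripts to look and compute and a tool call to move; the robot and the scene stay as the last step left them, time stands still between calls to the robot, and variables do not carry over. Pictures are saved under pics/ and viewed, at most 10 in all, crops included, and the job is handed in when it is done.

Besides the shell and the picture viewer there is one more tool, called after "Emit:" by a JSON object that holds its "method" and its "body", one argument or row to a line. drive_tool: Moves the arm, as the interface text tells. Its arguments: {"type":"object","properties":{"targets":{"type":"array"},"force":{"type":"number"}},"required":["targets"]}

```bash
ls; mkdir -p pics; cat > h.py <<'E'
import numpy as np, cv2
from scipy.spatial.transform import Rotation as R
from workcell import env
def save(n,im): cv2.imwrite(f'pics/{n}.png',im[:,:,::-1])
def cal(n):
    c=env.calibration(n); return np.array(c['mtx']),np.array(c['world_from_camera'])
def cloud(n,d):
    K,T=cal(n); v,u=np.mgrid[:d.shape[0],:d.shape[1]]
    p=np.stack([(u-K[0,2])/K[0,0]*d,(v-K[1,2])/K[1,1]*d,d],-1)
    return p@T[:3,:3].T+T[:3,3]
def ray(n,uv,z):
    K,T=cal(n); r=T[:3,:3]@np.linalg.solve(K,[uv[0],uv[1],1]); o=T[:3,3]
    return o+r*(z-o[2])/r[2]
def proj(n,p):
    K,T=cal(n); q=T[:3,:3].T@(np.array(p)-T[:3,3]); q=K@q; return q[:2]/q[2]
def rel(p,Rm=None):
    "shift in units and turn in units from current pose"
    s=env.sense(); R0=R.from_rotvec(s['orientation'])
    d=R0.inv().apply(np.array(p)-s['eef_pos'])/25
    t=np.zeros(3) if Rm is None else np.degrees((R0.inv()*Rm).as_rotvec())/10
    return d.round(3),t.round(3)
E
python3 - <<'E'
from h import *
for n in('scene','top'):
    im,d=env.capture(n); np.savez('pics/'+n+'0.npz',im=im,d=d); save(n+'0',cv2.resize(im,(800,600),interpolation=cv2.INTER_CUBIC))
    print(n,cal(n))
print(env.sense())
E
```

```text
pics
scene (array([[415.03473465,   0.        , 252.6019682 ],
       [  0.        , 415.03473465, 195.24058006],
       [  0.        ,   0.        ,   1.        ]]), array([[ 6.25392027e-01,  4.65055118e-01, -6.26584831e-01,
         1.32022197e+03],
       [ 7.80096978e-01, -3.53830135e-01,  5.15997035e-01,
        -5.09937651e+02],
       [ 1.82624668e-02, -8.11497364e-01, -5.84070638e-01,
         8.47461289e+02],
       [ 0.00000000e+00,  0.00000000e+00,  0.00000000e+00,
         1.00000000e+00]]))
top (array([[486.97553571,   0.        , 252.27253222],
       [  0.        , 486.97553571, 192.04207167],
       [  0.        ,   0.        ,   1.        ]]), array([[-1.63415648e-02, -9.85857655e-01,  1.66786204e-01,
         2.79402747e+02],
       [-9.99857369e-01,  1.54008332e-02, -6.93225594e-03,
         1.36646901e+02],
       [ 4.26557107e-03, -1.66875699e-01, -9.85968714e-01,
         1.73518289e+03],
       [ 0.00000000e+00,  0.00000000e+00,  0.00000000e+00,
         1.00000000e+00]]))
{'time_s': 0.1, 'joint_pos': array([ 1.03763131e+00,  1.31097722e-01,  1.48919340e+00, -1.90098858e-05,
        1.52296647e+00, -8.54306393e-02]), 'dq': array([-2.17777166e-05, -4.17091126e-03, -3.49130227e-03, -1.54717299e-03,
       -1.52581048e-03,  5.63528245e-04]), 'tau': array([ 1.18970704e-03, -5.70952356e+01, -5.01941514e+01, -1.64055973e-04,
        8.04833922e-03,  1.05115532e-05]), 'eef_pos': array([259.49861572, 540.41821473, 221.82946533]), 'orientation': array([-6.97329601e-01, -3.06272088e+00,  2.49986462e-03]), 'wrist_force': array([-0.95761193, -1.01944667,  0.55542657]), 'ft_torque': array([ 0.00339401,  0.04398021, -0.03618187]), 'grasp_force': 0.0, 'gripper_width': 85.85793322536828}
```

View pics/scene0.png

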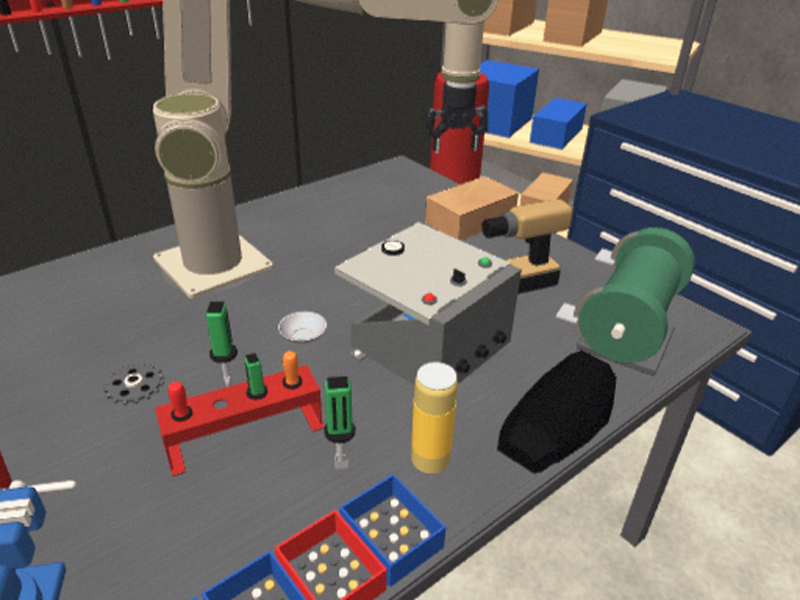

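View pics/top0.png

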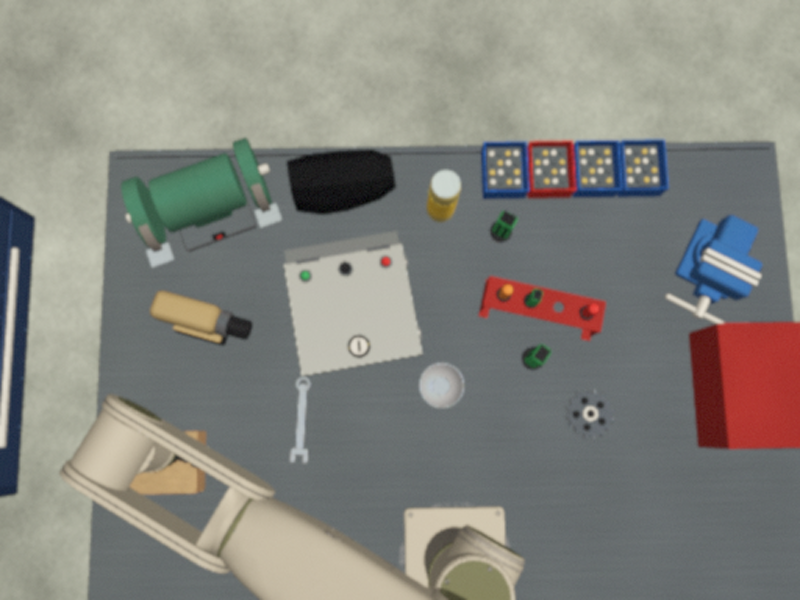

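The scene view shows the box with its cover open (lock at 393,247) and the rack holding red (180,400), an empty hole (220,405), small green (254,375) and orange (291,368). Two larger green look-alikes stand outside the rack. In the top view the rack spans (485,285) to (605,325), the small green is at (533,298), the free hole at (558,307) and the lock at (358,346).

```bash
cat > m.py <<'E'
from h import *
def plane(P):
    for _ in range(5):
        c=np.median(P,0) if _==0 else P.mean(0); n=np.linalg.svd(P-c,full_matrices=False)[2][2]
        if n[2]<0:n=-n
        e=(P-c)@n; P=P[abs(e)<max(2.5*np.std(e)*.8,2)]
    return c,n,P
def cover(im,d,n='top',uv=(225,195)):
    X=cloud(n,d)
    hsv=cv2.cvtColor(im,cv2.COLOR_RGB2HSV)
    m=((hsv[...,1]<45)&(hsv[...,2]>120)&(d>0)).astype(np.uint8)
    k,lab=cv2.connectedComponents(m); m=lab==lab[uv[1],uv[0]]
    c,nn,P=plane(X[m]); return c,nn,P,m
E
python3 - <<'E'
from m import *
for n,uv in(('top',(225,195)),('scene',(265,175))):
    z=np.load(f'pics/{n}0.npz'); im,d=z['im'],z['d']
    c,nn,P,m=cover(im,d,n,uv)
    print(n,'cover c',c.round(1),'n',nn.round(4),len(P),m.sum(), 'std',((P-c)@nn).std(),'tilt',np.degrees(np.arccos(nn[2])))
    # bench check
    X=cloud(n,d)
    # rect in plane: corners from contour of mask, ray-plane
    K,T=cal(n); cnt=max(cv2.findContours(m.astype(np.uint8),cv2.RETR_EXTERNAL,cv2.CHAIN_APPROX_NONE)[0],key=len)[:,0].astype(float)
    r=np.c_[cnt,np.ones(len(cnt))]@np.linalg.inv(K).T@T[:3,:3].T; o=T[:3,3]
    Q=o+r*(((c-o)@nn)/(r@nn))[:,None]
    h=np.cross([0,0,1],nn); h/=np.linalg.norm(h)  # horizontal in plane
    s=np.cross(h,nn)
    ab=np.c_[(Q-c)@h,(Q-c)@s].astype(np.float32); rc=cv2.minAreaRect(ab); print(rc)
    print((c+cv2.boxPoints(rc)@np.stack([h,s])).round(1))
    hsv=cv2.cvtColor(im,cv2.COLOR_RGB2HSV)
    red=((hsv[...,0]<8)|(hsv[...,0]>172))&(hsv[...,1]>140)
    top=red&(abs(X[...,2]-85)<6)
    roi=np.zeros_like(top)
    if n=='top': roi[165:220,300:395]=1
    else: roi[230:300,95:215]=1
    mm=top&roi; p=X[mm]; rc=cv2.minAreaRect(p[:,:2].astype(np.float32)); print('rack',rc,np.median(p[:,2]),len(p))
    for nm,lo,hi in(('green',50,85),('orange',9,18)):
        g=(hsv[...,0]>lo)&(hsv[...,0]<hi)&(hsv[...,1]>90)&(hsv[...,2]>40)&roi.astype(bool)
        if n=='top' : g[:, :325 if nm=='green' else 300]=0
        q=X[g]; v,u=np.nonzero(g); print(nm,len(q),np.median(q,0).round(1),q.max(0).round(1),(u.mean(),v.mean()))
print('bench',np.median(cloud('top',np.load('pics/top0.npz')['d'])[250:330,200:240,2]))
z=np.load('pics/top0.npz')['im']; z2=np.load('pics/scene0.npz')['im']
f=lambda a:cv2.resize(a,(390,390),interpolation=cv2.INTER_CUBIC)
save('crop0',np.hstack([f(z[195:245,205:255]),f(z[165:225,320:380])]))
E
```

```text
top cover c [536.5 215.5 181.2] n [0.009 0.001 1.   ] 5418 6761 std 2.944695418467061 tilt 0.5208374197983979
((4.1165771484375, -83.229248046875), (279.5464172363281, 466.16961669921875), 3.7710154056549072)
[[692.   80.7 179.9]
 [226.3  61.2 184.1]
 [214.6 340.5 184. ]
 [680.3 360.1 179.7]]
rack ((545.2510986328125, -204.16737365722656), (261.1048889160156, 70.64154052734375), 76.20266723632812) 85.36520225325842 992
green 42 [ 544.7 -165.6  142.2] [ 559.4 -161.9  163.8] (np.float64(339.9761904761905), np.float64(191.71428571428572))
orange 82 [ 564.  -115.1  144.4] [ 591.  -102.6  168.4] (np.float64(327.7560975609756), np.float64(186.9268292682927))
scene cover c [551.  201.6 177.7] n [0.0063 0.0028 1.    ] 3285 4014 std 1.081644708073101 tilt 0.3921268564028736
((-5.7057037353515625, -11.150039672851562), (300.6844177246094, 268.431396484375), 14.800302505493164)
[[699.6  64.9 177.2]
 [434.7  22.  178.9]
 [386.6 318.8 178.4]
 [651.6 361.7 176.6]]
rack ((549.156982421875, -209.17868041992188), (261.22747802734375, 75.47421264648438), 76.3672866821289) 82.87145810199058 1586
green 360 [ 571.7 -173.9  137.9] [1320.2 -128.4  847.5] (np.float64(184.81666666666666), np.float64(250.11111111111111))
orange 144 [ 579.4 -124.1  118.8] [584.1 -68.4 144.1] (np.float64(185.28472222222223), np.float64(237.51388888888889))
bench 0.9260205659488747
```

View pics/crop0.png

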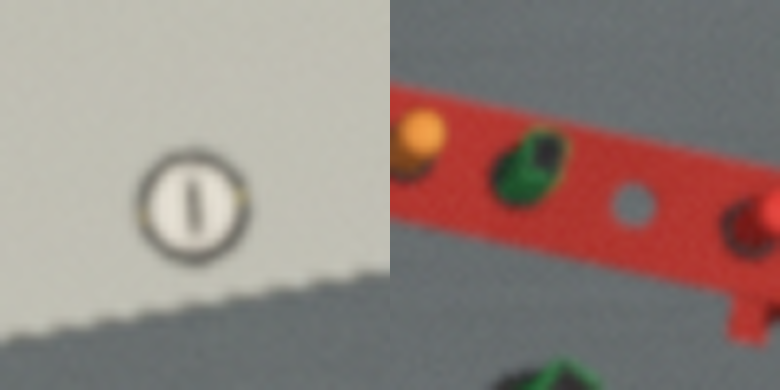

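```bash
cat >> m.py <<'E'
def rect(n,c,nn,d,Xroi):
    "points on the cover plane -> min rectangle in the plane"
    X=cloud(n,d); m=(abs((X-c)@nn)<6)&(d>0)&Xroi
    m=cv2.morphologyEx(m.astype(np.uint8),cv2.MORPH_OPEN,np.ones((3,3)))
    k,lab,st,_=cv2.connectedComponentsWithStats(m); m=(lab==1+np.argmax(st[1:,4])).astype(np.uint8)
    cnt=cv2.convexHull(max(cv2.findContours(m,cv2.RETR_EXTERNAL,cv2.CHAIN_APPROX_NONE)[0],key=len))[:,0].astype(float)
    K,T=cal(n); r=np.c_[cnt,np.ones(len(cnt))]@np.linalg.inv(K).T@T[:3,:3].T; o=T[:3,3]
    Q=o+r*(((c-o)@nn)/(r@nn))[:,None]
    h=np.cross(nn,[1,0,0]); h/=np.linalg.norm(h); s=np.cross(h,nn)
    rc=cv2.minAreaRect(np.c_[(Q-c)@h,(Q-c)@s].astype(np.float32))
    return rc,c+cv2.boxPoints(rc)@np.stack([h,s])
E
python3 - <<'E'
from m import *
for n,uv in(('top',(225,195)),('scene',(265,175))):
    z=np.load(f'pics/{n}0.npz'); im,d=z['im'],z['d']
    X=cloud(n,d); roi=(X[...,0]>380)&(X[...,0]<720)&(X[...,1]>50)&(X[...,1]<370)&(X[...,2]>120)
    c,nn,P=plane(X[roi&(X[...,2]<215)])
    c,nn,P=plane(X[roi&(abs((X-c)@nn)<8)])
    rc,b=rect(n,c,nn,d,roi); print(n,c.round(1),nn.round(4),rc,((P-c)@nn).std(),len(P)); print(b.round(1))
o=ray('top',(230.,221.4),180+10); print('lock top',o); print('hole',ray('top',(357.5,196.7),85))
print('lock scene',ray('scene',(393/1.5625,247/1.5625),190))
print('hole scene',ray('scene',(220/1.5625,405/1.5625),85))
E
```

```text
top [537.4 215.2 181.2] [7.9e-03 8.0e-04 1.0e+00] ((0.05066680908203125, 2.302001953125), (265.317138671875, 249.95252990722656), 80.89435577392578) 2.826496483019545 5335
[[428.5  70.9 182.2]
 [388.9 317.7 182.3]
 [650.9 359.7 180.2]
 [690.5 112.9 180.1]]
scene [554.3 202.1 177.7] [0.0062 0.003  1.    ] ((5.98480224609375, -7.2021026611328125), (269.9785461425781, 256.29876708984375), 80.67765808105469) 1.0626140604821679 3360
[[434.6  59.8 178.9]
 [393.1 312.7 178.4]
 [659.5 356.5 176.6]
 [701.  103.5 177.1]]
lock top [447.07003113 198.26369372 190.        ]
hole [ 536.67904774 -236.05435033   85.        ]
lock scene [459.15097765 191.46576745 190.        ]
hole scene [ 547.78954714 -241.56970551   85.        ]
```

The left crop shows the lock centred at pixel (230,221), slot running up the slope. The right one shows the free hole at (357.5,197). The cover lies almost level, so it is about 0.5 rad open.

```bash
cat >> h.py <<'E'
yaw=np.radians(9.0)
def cov_axes(th=0):  # cover axes, th = opening
    b=np.radians(30)-th; cx=np.array([np.cos(yaw)*np.cos(b),np.sin(yaw)*np.cos(b),np.sin(b)])
    cy=np.array([-np.sin(yaw),np.cos(yaw),0]); return cx,cy,np.cross(cx,cy)
def RT(x,z): 
    x=np.array(x)/np.linalg.norm(x); z=np.array(z)/np.linalg.norm(z); return R.from_matrix(np.c_[x,np.cross(z,x),z])
H=np.array([638,230,181.])
E
python3 - <<'E'
from h import *
cx,cy,cz=cov_axes(); Rp=RT(cy,-cz)
p=H-160*cx+65*cy; print(p)
print(rel([400,290,330],Rp))
print(rel(p+(22+95)*cz,Rp), p+117*cz)
z=np.load('pics/top0.npz'); X=cloud('top',z['d'])
for nm,(u,v) in dict(drill=(145,205),big1=(343,227),big2=(323,143)).items():
    q=X[v-25:v+25,u-30:u+30].reshape(-1,3); q=q[(q[:,2]>100)]; print(nm,q.min(0).round(),q.max(0).round())
E
```

```text
[490.97364874 272.52354682 101.        ]
(array([-9.402, -6.604, -4.317]), array([-2.77 , -1.444,  5.405]))
(array([-11.061,  -6.98 ,   0.79 ]), array([-2.77 , -1.444,  5.405])) [433.19388081 263.37213061 202.32497224]
drill [279. 137. 155.] [ 558.  568. 1735.]
big1 [ 279. -192.  101.] [ 447.  137. 1735.]
big2 [ 279. -137.  101.] [ 786.  137. 1735.]
```

Emit:
{"method": "drive_tool", "body": {
  "targets": [
    [-2,-2,-4.3,-0.4,-0.2,0.8,-1],
    [-5,-4,-4.3,-1.2,-0.6,2.2,-1],
    [-7,-5,-4.3,-2,-1,3.6,-1],
    [-9,-6.2,-4.3,-2.5,-1.2,4.6,-1],
    [-9.4,-6.6,-4.3,-2.77,-1.44,5.4,-1],
    [-9.4,-6.6,-4.3,-2.77,-1.44,5.4,-1],
    [-9.4,-6.6,-4.3,-2.77,-1.44,5.4,-1],
    [-9.4,-6.6,-4.3,-2.77,-1.44,5.4,-1]
  ]
}}

```text
time_s: 1.1
eef_pos: [399.6, 291.2, 330.1]
orientation: [1.779, 2.096, 0.561]
wrist_force: [-0.6, -0.6, 0.1]
gripper_width: -0.0
grasp_force: 0.0
```

```bash
python3 - <<'E'
from h import *
cx,cy,cz=cov_axes(); Rp=RT(cy,-cz); p=H-160*cx+65*cy
s=env.sense(); print(s['eef_pos'],s['joint_pos'].round(2),s['gripper_width'])
for k in (135,100,60,30,15,0): print(k,rel(p+(22+k)*cz,Rp))
E
```

```text
[399.60364357 291.16446049 330.07152906] [ 0.73 -0.64  2.03 -0.28  1.31  0.58] -0.03473333097127297
135 (array([-1.312, -1.559,  3.399]), array([-0.006, -0.019,  0.03 ]))
100 (array([-1.316, -1.558,  4.799]), array([-0.006, -0.019,  0.03 ]))
60 (array([-1.322, -1.556,  6.399]), array([-0.006, -0.019,  0.03 ]))
30 (array([-1.326, -1.555,  7.599]), array([-0.006, -0.019,  0.03 ]))
15 (array([-1.328, -1.554,  8.199]), array([-0.006, -0.019,  0.03 ]))
0 (array([-1.33 , -1.553,  8.799]), array([-0.006, -0.019,  0.03 ]))
```

Emit:
{"method": "drive_tool", "body": {
  "targets": [
    [-1.3,-1.55,1,0,0,0,-1],
    [-1.3,-1.55,3,0,0,0,-1],
    [-1.3,-1.55,4.5,0,0,0,-1],
    [-1.3,-1.55,5.2,0,0,0,-1],
    [-1.3,-1.55,5.8,0,0,0,-1],
    [-1.3,-1.55,6.4,0,0,0,-1],
    [-1.3,-1.55,7.0,0,0,0,-1],
    [-1.3,-1.55,7.5,0,0,0,-1],
    [-1.3,-1.55,7.9,0,0,0,-1],
    [-1.3,-1.55,8.2,0,0,0,-1],
    [-1.3,-1.55,8.4,0,0,0,-1]
  ]
}}

```text
time_s: 2.48
eef_pos: [476.1, 270.0, 128.7]
orientation: [1.784, 2.09, 0.562]
wrist_force: [-1.1, -0.2, 0.8]
gripper_width: -0.4
grasp_force: 0.3
```

Emit:
{"method": "drive_tool", "body": {
  "targets": [
    [0,0,0.1,0,0,0,-1],
    [0,0,0.2,0,0,0,-1],
    [0,0,0.3,0,0,0,-1],
    [0,0,0.36,0,0,0,-1]
  ]
}}

```text
time_s: 2.98
eef_pos: [480.4, 270.7, 121.3]
orientation: [1.784, 2.09, 0.563]
wrist_force: [-1.4, -0.7, 0.6]
gripper_width: 0.2
grasp_force: 0.2
```

```bash
python3 - <<'E'
from m import *
im,d=env.capture('scene'); np.savez('pics/scene1.npz',im=im,d=d); save('scene1',cv2.resize(im[110:270,180:380],(800,600)))
print(env.sense()['wrist_force'],env.sense()['eef_pos'])
E
```

```text
[ 0.06910367 -0.1102509  -0.39906586] [480.42468259 270.58479206 121.11396784]
```

View pics/scene1.png

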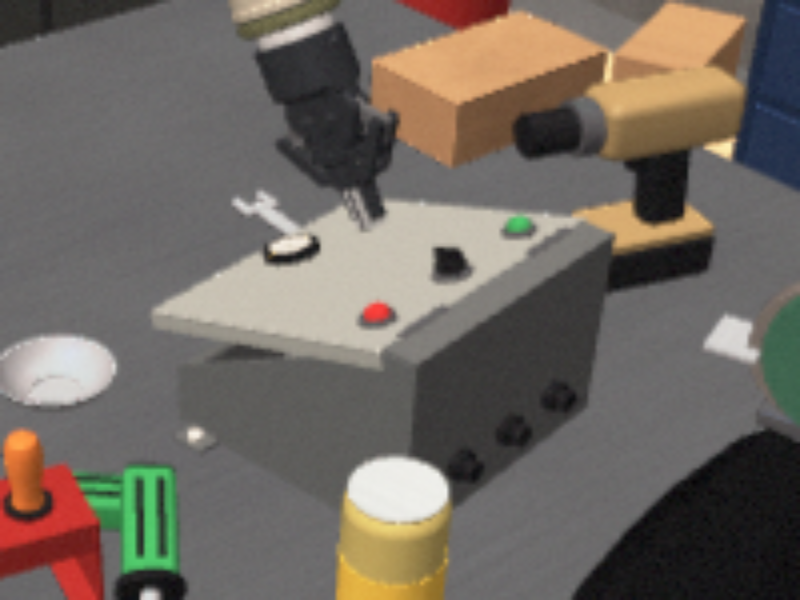

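The cover is partly closed with the fingertips near (365,215) and a gap still at (250,350), so I keep pressing.

Emit:
{"method": "drive_tool", "body": {
  "targets": [
    [0,0,0.15,0,0,0,-1],
    [0,0,0.3,0,0,0,-1],
    [0,0,0.45,0,0,0,-1],
    [0,0,0.6,0,0,0,-1]
  ]
}}

```text
time_s: 3.52
eef_pos: [487.9, 271.8, 107.9]
orientation: [1.784, 2.09, 0.562]
wrist_force: [-0.9, -0.4, 0.7]
gripper_width: 0.1
grasp_force: 0.3
```

```bash
cat >> m.py <<'E'
def look(n,tag):
    im,d=env.capture(n); np.savez(f'pics/{n}{tag}.npz',im=im,d=d); return im,d
def coverfit(n,d):
    X=cloud(n,d); roi=(X[...,0]>390)&(X[...,0]<680)&(X[...,1]>60)&(X[...,1]<360)&(X[...,2]>50)&(X[...,2]<230)&(d>0)
    q=X[roi]; n0=np.array([-.3,-.05,.95]); best=None; rng=np.random.default_rng(0)
    for _ in range(400):
        a=q[rng.choice(len(q),3)]; k=np.cross(a[1]-a[0],a[2]-a[0]); l=np.linalg.norm(k)
        if l<500: continue
        k/=l; k*=np.sign(k[2]); 
        if k[2]<.8: continue
        c=(abs((q-a[0])@k)<2.5).sum()
        if best is None or c>best[0]: best=(c,a[0],k)
    return plane(q[abs((q-best[1])@best[2])<5])
E
python3 - <<'E'
from m import *
for n in('scene','top'):
    im,d=look(n,'2'); c,k,P=coverfit(n,d); print(n,c.round(1),k.round(4),len(P),np.degrees(np.arccos(k[2])),np.degrees(np.arctan2(-k[1],-k[0])))
    s=env.sense(); tip=s['eef_pos']+22*R.from_rotvec(s['orientation']).as_matrix()[:,2]; print('tip dist',(tip-c)@k, tip)
E
```

```text
scene [553.  198.4 136.1] [-0.3917 -0.0626  0.918 ] 1761 23.368114163482794 9.085774600033814
tip dist -27.241189825950066 [498.62648751 273.39752987  88.38573676]
top [551.1 211.9 140.6] [-0.388  -0.0626  0.9195] 3843 23.143293980682113 9.167194229381701
tip dist -31.252161393781112 [498.54827505 273.37536878  88.58248624]
```

```bash
python3 - <<'E'
from m import *
s=env.sense(); M=R.from_rotvec(s['orientation']).as_matrix(); print(env.tips_ahead,s['joint_pos'].round(3),s['eef_pos'],M.round(3))
out=[]
for n in('scene','top'):
    z=np.load(f'pics/{n}2.npz'); im=z['im'].copy()
    S=4; u,v=proj(n,s['eef_pos']).astype(int); x0,y0=u-48,v-55
    c=cv2.resize(im[y0:y0+110,x0:x0+97],None,fx=S,fy=S,interpolation=cv2.INTER_CUBIC)
    for k,col in((-60,(255,255,0)),(0,(255,0,0)),(22,(0,255,255))):
        q=proj(n,s['eef_pos']+k*M[:,2]); cv2.circle(c,(int((q[0]-x0+.5)*S),int((q[1]-y0+.5)*S)),4,col,-1)
    out.append(c)
save('tip2',np.hstack(out))
E
```

```text
22.0 [ 0.541 -0.33   2.228 -0.27   0.77   0.532] [487.68926782 271.62065011 107.63512187] [[-0.157  0.855  0.494]
 [ 0.988  0.136  0.08 ]
 [ 0.001  0.5   -0.866]]
```

View pics/tip2.png

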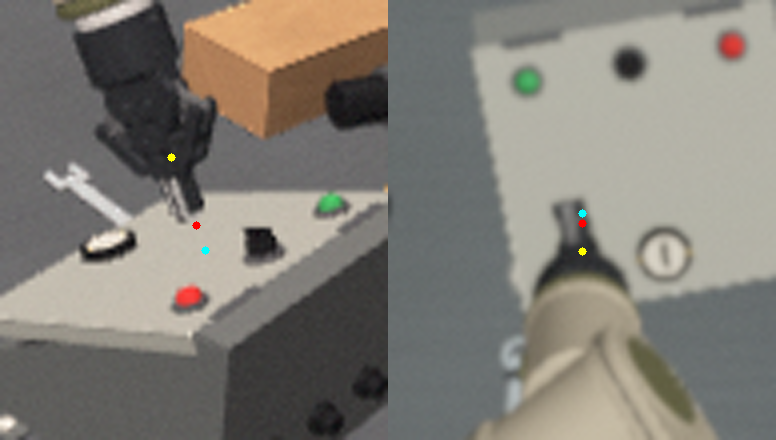

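```bash
python3 - <<'E'
from m import *
s=env.sense(); tcp=s['eef_pos']
P=[]
for n,(cu,cv_),off in(('scene',(188,218),0),('top',(572,202),388)):
    u,v=proj(n,tcp).astype(int); uv=((cu-off)/4+u-48-.5,cv_/4+v-55-.5)
    d=np.load(f'pics/{n}2.npz')['d']; X=cloud(n,d); c,k,_=coverfit(n,d)
    K,T=cal(n); r=T[:3,:3]@np.linalg.solve(K,[*uv,1]); r/=np.linalg.norm(r); o=T[:3,3]; P.append((o,r))
    i,j=int(round(uv[1])),int(round(uv[0]))
    print(n,uv,'on plane',(o+r*((c-o)@k)/(r@k)).round(1)); print(X[i-8:i+5:2,j,:].round(0).tolist())
    for nm,q in (('lock',(108,242) if n=='scene' else (664,255)),):
        uv=((q[0]-off)/4+u-48-.5,q[1]/4+v-55-.5); r2=T[:3,:3]@np.linalg.solve(K,[*uv,1]); cc=c+12*k; print(nm,uv,(o+r2*((cc-o)@k)/(r2@k)).round(1))
(o1,r1),(o2,r2)=P
t=np.linalg.lstsq(np.c_[r1,-r2],o2-o1,rcond=None)[0]; print('tri',(o1+r1*t[0]).round(1),(o2+r2*t[1]).round(1))
E
```

```text
scene (np.float64(273.5), np.float64(174.0)) on plane [475.4 272.8 108.1]
[[479.0, 269.0, 142.0], [488.0, 262.0, 142.0], [488.0, 263.0, 134.0], [492.0, 259.0, 130.0], [490.0, 262.0, 120.0], [496.0, 257.0, 117.0], [511.0, 243.0, 123.0]]
lock (np.float64(253.5), np.float64(180.0)) [469.1 193.2 113.1]
top (np.float64(206.5), np.float64(207.0)) on plane [503.6 278.8 125.1]
[[528.0, 279.0, 141.0], [523.0, 280.0, 132.0], [517.0, 280.0, 127.0], [279.0, 137.0, 1735.0], [490.0, 272.0, 225.0], [483.0, 271.0, 226.0], [477.0, 271.0, 225.0]]
lock (np.float64(229.5), np.float64(220.25)) [459.2 202.9 114.2]
tri [489.3 259.9 120.3] [503.7 278.9 124. ]
```

```bash
python3 - <<'E'
from m import *
z=np.load('pics/scene0.npz'); X=cloud('scene',z['d']); u,v=proj('scene',[260,541,200]); print(u,v)
q=X[60:115,260:325].reshape(-1,3); q=q[(np.hypot(q[:,0]-260,q[:,1]-541)<75)&(q[:,2]<420)]
for a in range(150,330,15):
    w=q[(q[:,2]>=a)&(q[:,2]<a+15)]
    if len(w): print(a,len(w),w.min(0).round(),w.max(0).round())
s=env.sense(); M=R.from_rotvec(s['orientation']).as_matrix()
z=np.load('pics/scene2.npz'); X=cloud('scene',z['d']); L=(X.reshape(-1,3)-s['eef_pos'])@M
L=L[(abs(L[:,0])<60)&(abs(L[:,1])<70)]
for a in range(-150,40,10):
    w=L[(L[:,2]>=a)&(L[:,2]<a+10)]
    if len(w): print(a,len(w),w.min(0).round(),w.max(0).round(),np.median(w,0).round())
E
```

```text
290.56425863570234 106.32816275678135
225 1 [246. 497. 240.] [246. 497. 240.]
240 30 [226. 484. 241.] [291. 585. 255.]
255 37 [239. 485. 255.] [293. 587. 269.]
270 40 [237. 480. 270.] [294. 589. 284.]
285 80 [224. 468. 285.] [303. 601. 300.]
300 127 [221. 468. 300.] [305. 603. 315.]
315 117 [217. 470. 315.] [303. 599. 330.]
-150 74 [ -42.  -16. -150.] [  20.   40. -140.] [ -27.   26. -145.]
-140 59 [ -39.  -16. -140.] [  24.   39. -130.] [ -18.   26. -136.]
-130 58 [ -16.  -35. -130.] [   4.   40. -120.] [ -12.   13. -125.]
-120 75 [ -24.  -43. -120.] [   9.   44. -110.] [ -13.   15. -115.]
-110 74 [ -28.  -52. -109.] [   2.   57. -100.] [ -13.   18. -104.]
-100 93 [ -22.  -63. -100.] [ 10.  63. -90.] [-13.  20. -95.]
-90 87 [-23. -55. -90.] [  9.  61. -80.] [-14.  15. -85.]
-80 78 [-22. -51. -80.] [ 11.  53. -70.] [-13.  12. -75.]
-70 66 [-19. -45. -70.] [ 11.  45. -60.] [-13.   7. -64.]
-60 52 [-19. -35. -60.] [ 10.  34. -50.] [-13.   9. -56.]
-50 25 [-17. -11. -50.] [  1.  21. -41.] [ -9.   8. -44.]
-40 29 [-18. -15. -40.] [  4.  17. -30.] [ -9.   7. -34.]
-30 27 [-55. -46. -29.] [  3.  16. -20.] [-10.   8. -25.]
-20 74 [-59. -69. -20.] [ 30.  15. -10.] [ -9. -42. -12.]
-10 243 [-59. -49. -10.] [59. 61. -0.] [-11.  11.  -4.]
0 87 [-60.  40.   0.] [57. 69.  4.] [ 1. 58.  2.]
```

The reported TCP lies about 27 mm further along the tool axis than the gripper really is. Depth shows this in both poses, since the fingertips sit about 5 mm behind the reported TCP. I'll allow for it and carry on pressing, watching the force.

Emit:
{"method": "drive_tool", "body": {
  "targets": [
    [0,0,0.15,0,0,0,-1],
    [0,0,0.3,0,0,0,-1],
    [0,0,0.45,0,0,0,-1],
    [0,0,0.55,0,0,0,-1],
    [0,0,0.6,0,0,0,-1],
    [0,0,0.65,0,0,0,-1]
  ]
}}

```text
time_s: 4.38
eef_pos: [495.8, 273.1, 94.1]
orientation: [1.784, 2.09, 0.562]
wrist_force: [-0.6, -0.3, 0.5]
gripper_width: 0.2
grasp_force: 0.4
```

Emit:
{"method": "drive_tool", "body": {
  "targets": [
    [0,0,0.04,0,0,0,-1],
    [0,0,0.08,0,0,0,-1],
    [0,0,0.12,0,0,0,-1],
    [0,0,0.16,0,0,0,-1]
  ]
}}

```text
time_s: 4.88
eef_pos: [497.8, 273.5, 90.8]
orientation: [1.784, 2.09, 0.562]
wrist_force: [-12.5, -4.3, 12.5]
gripper_width: -0.1
grasp_force: 8.9
```

```bash
python3 - <<'E'
from m import *
print(env.sense()['wrist_force'],env.sense()['ft_torque'])
for n in('scene','top'):
    im,d=look(n,'3'); c,k,P=coverfit(n,d); print(n,c.round(1),k.round(4),len(P),np.degrees(np.arccos(k[2])),np.degrees(np.arctan2(-k[1],-k[0])))
    s=env.sense(); tip=s['eef_pos']+22*R.from_rotvec(s['orientation']).as_matrix()[:,2]; print('tip dist',(tip-c)@k, tip)
E
```

```text
[-12.52395075  -4.28984266  12.54713514] [-0.44243394  1.07850723 -0.15824562]
scene [558.9 196.1 125.5] [-0.4945 -0.0794  0.8656] 1318 30.05329230171409 9.12526587633665
tip dist -27.929631623180878 [508.60980138 275.18249955  71.80988693]
top [555.2 211.8 129.9] [-0.4886 -0.0812  0.8687] 3383 29.69010938048909 9.437819664641262
tip dist -32.895037568656925 [508.60146445 275.182413    71.8093461 ]
```

Emit:
{"method": "drive_tool", "body": {
  "targets": [
    [0,0,-0.3,0,0,0,-1],
    [0,0,-1.5,0,0,0,-1],
    [0,0,-3.5,0,0,0,-1],
    [0,0,-5.5,0,0,0,-0.2],
    [0,0,-7,0,0,0,-0.2]
  ]
}}

```text
time_s: 5.6
eef_pos: [410.7, 259.5, 245.3]
orientation: [1.783, 2.089, 0.567]
wrist_force: [-0.1, -0.4, -0.3]
gripper_width: 33.3
grasp_force: 0.0
```

```bash
python3 - <<'E'
from m import *
print(env.sense()['wrist_force'],env.sense()['eef_pos'])
for n in('scene','top'):
    z=np.load(f'pics/{n}3.npz'); im,d=z['im'],z['d']; X=cloud(n,d); hsv=cv2.cvtColor(im,cv2.COLOR_RGB2HSV)
    g=((hsv[...,0]>50)&(hsv[...,0]<85)&(hsv[...,1]>90)&(d>0)&(X[...,1]<0)&(X[...,1]>-330)&(X[...,2]>85)).astype(np.uint8)
    k,lab,st,ce=cv2.connectedComponentsWithStats(g)
    for i in range(1,k):
        if st[i,4]>12: q=X[lab==i]; print(n,st[i],ce[i].round(1),np.percentile(q,5,0).round(),np.percentile(q,95,0).round())
    b=X[(abs(X[...,0]-420)<40)&(abs(X[...,1]+60)<60)&(d>0)]; print('bench',np.median(b[:,2]))
s=env.sense()
x=np.array([np.cos(np.radians(76.2)),np.sin(np.radians(76.2)),0]); print(rel([553,-176,230],RT(x,[0,0,-1])))
E
```

```text
[-0.07751838 -0.41151534 -0.27726447] [410.74428023 259.53680601 245.26229593]
scene [157 229  12  24 196] [162.8 241. ] [ 558. -192.   96.] [ 572. -174.  159.]
bench -2.4289902461759425
top [337 187   8   9  40] [340.1 191.8] [ 539. -173.  106.] [ 556. -162.  164.]
bench 0.9344735266482758
(array([-18.103,   2.205,   1.922]), array([ 2.976, -0.621,  2.229]))
```

Emit:
{"method": "drive_tool", "body": {
  "targets": [
    [-2.3,0.3,0,0,0,0,-0.2],
    [-4.6,0.6,0.3,0.4,-0.1,0.3,-0.2],
    [-7,0.9,0.6,0.9,-0.2,0.7,-0.2],
    [-9.2,1.2,0.9,1.4,-0.3,1.1,-0.2],
    [-11.5,1.5,1.2,1.9,-0.4,1.5,-0.2],
    [-13.8,1.8,1.5,2.4,-0.5,1.9,-0.2],
    [-16,2,1.8,2.8,-0.6,2.1,-0.2],
    [-18.1,2.2,1.92,2.98,-0.62,2.23,-0.2],
    [-18.1,2.2,1.92,2.98,-0.62,2.23,-0.2],
    [-18.1,2.2,1.92,2.98,-0.62,2.23,-0.2]
  ]
}}

```text
time_s: 6.85
eef_pos: [553.1, -175.9, 227.5]
orientation: [-2.472, -1.937, 0.005]
wrist_force: [-0.5, 1.0, -0.1]
gripper_width: 34.0
grasp_force: 0.0
```

```bash
python3 - <<'E'
from m import *
s=env.sense(); M=R.from_rotvec(s['orientation']).as_matrix(); print(s['eef_pos'],s['joint_pos'].round(2),M.round(2).tolist(),s['gripper_width'])
out=[]
for n,x0,y0,w in(('scene',120,170,110),('top',290,130,110)):
    im,d=look(n,'4'); c=cv2.resize(im[y0:y0+w,x0:x0+w],(400,400),interpolation=cv2.INTER_CUBIC); S=400/w
    for k,col in((-90,(255,255,0)),(-29,(255,0,0)),(-7,(0,255,255)),(90,(255,0,255)),):
        q=proj(n,s['eef_pos']+k*M[:,2]); cv2.circle(c,(int((q[0]-x0+.5)*S),int((q[1]-y0+.5)*S)),3,col,-1)
    out.append(c)
    X=cloud(n,d); L=(X.reshape(-1,3)-s['eef_pos'])@M; L=L[(abs(L[:,0])<60)&(abs(L[:,1])<60)&(d.ravel()>0)]
    for a in range(-60,10,10):
        q=L[(L[:,2]>=a)&(L[:,2]<a+10)]
        if len(q): print(n,a,len(q),q.min(0).round(),q.max(0).round())
save('hover4',np.hstack(out))
E
```

```text
[ 553.12753965 -175.94497057  227.46506507] [-0.39  0.08  1.54 -0.    1.53 -0.15] [[0.24, 0.97, -0.0], [0.97, -0.24, -0.0], [-0.0, -0.0, -1.0]] 34.031967751218886
scene -60 33 [-15. -43. -60.] [  9.  52. -52.]
scene -50 10 [-15. -23. -50.] [  3.  33. -41.]
scene -40 41 [-13. -23. -40.] [  8.  33. -30.]
scene -30 40 [-13. -18. -30.] [  8.  34. -20.]
scene -20 32 [-13. -20. -20.] [  9.  32. -10.]
scene -10 7 [ -8. -15. -10.] [ 6. 27. -7.]
top -60 2 [  2. -38. -57.] [  7. -31. -56.]
```

View pics/hover4.png

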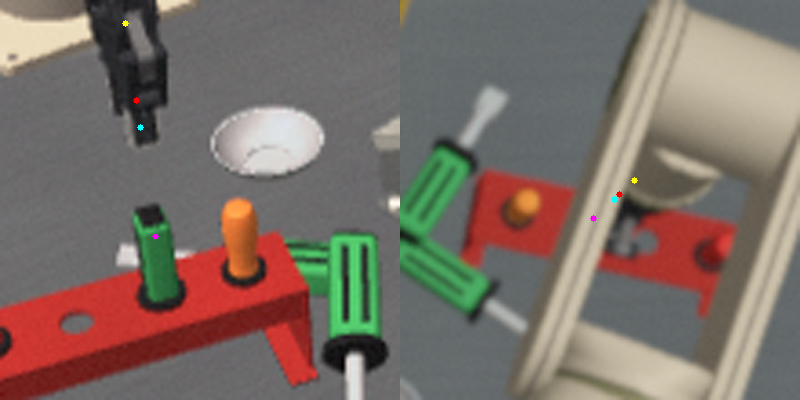

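The scene crop shows the fingers right above the small green handle (150,215). The two big green look-alikes lie flat on the bench, clear of the path. Next I descend and grip.

Emit:
{"method": "drive_tool", "body": {
  "targets": [
    [0,0,0.5,0,0,0,0.1],
    [0,0,1.5,0,0,0,0.1],
    [0,0,2.5,0,0,0,0.1],
    [0,0,3.5,0,0,0,0.1],
    [0,0,4.3,0,0,0,0.1],
    [0,0,4.9,0,0,0,0.1],
    [0,0,5.1,0,0,0,0.1],
    [0,0,5.1,0,0,0,0.1]
  ]
}}

```text
time_s: 7.95
eef_pos: [553.0, -176.4, 100.1]
orientation: [-2.472, -1.938, 0.006]
wrist_force: [0.4, -0.2, 0.8]
gripper_width: 46.9
grasp_force: 0.0
```

```bash
python3 - <<'E'
from m import *
s=env.sense(); M=R.from_rotvec(s['orientation']).as_matrix(); print(s['eef_pos'],s['wrist_force'])
n='scene'; im,d=look(n,'5'); save('grip5',cv2.resize(im[190:290,110:230],(600,500),interpolation=cv2.INTER_CUBIC))
E
```

```text
[ 552.99253913 -176.43444891  100.13579046] [ 0.43162553 -0.23314957  0.82539075]
```

View pics/grip5.png

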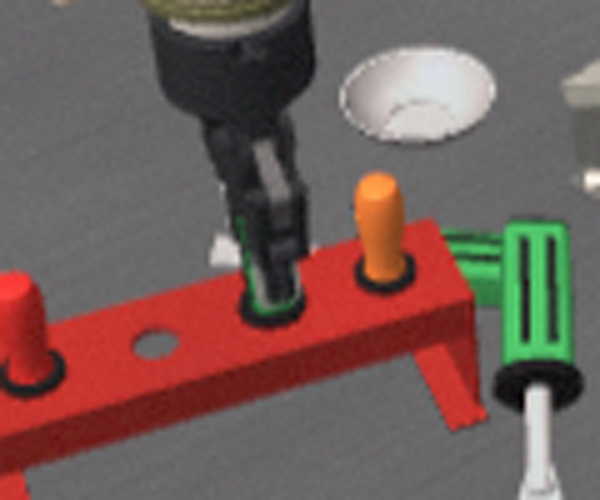

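The open fingers straddle the green handle at (265,260), above its collar and clear of the neighbours. I'll close and lift.

Emit:
{"method": "drive_tool", "body": {
  "targets": [
    [0,0,0,0,0,0,-1],
    [0,0,0,0,0,0,-1],
    [0,0,0,0,0,0,-1],
    [0,0,0,0,0,0,-1],
    [0,0,0,0,0,0,-1]
  ],
  "force": 80
}}

```text
time_s: 8.62
eef_pos: [553.7, -176.8, 101.2]
orientation: [2.472, 1.937, -0.004]
wrist_force: [-0.5, -0.0, 6.2]
gripper_width: 27.3
grasp_force: 79.0
```

Grip width is 27 mm where I expected 22, so the handle may be turned. I'll lift and check the blade direction.

Emit:
{"method": "drive_tool", "body": {
  "targets": [
    [0,0,-0.2,0,0,0,-1],
    [0,0,-1,0,0,0,-1],
    [0,0,-2,0,0,0,-1],
    [0,0,-3,0,0,0,-1],
    [0,0,-4,0,0,0,-1],
    [0,0,-5,0,0,0,-1],
    [0,0,-5,0,0,0,-1],
    [0,0,-5,0,0,0,-1]
  ]
}}

```text
time_s: 9.62
eef_pos: [552.9, -176.0, 224.4]
orientation: [-2.472, -1.937, 0.006]
wrist_force: [0.3, -0.5, -1.4]
gripper_width: 27.2
grasp_force: 78.7
```

```bash
python3 - <<'E'
from m import *
s=env.sense(); M=R.from_rotvec(s['orientation']).as_matrix(); print(s['eef_pos'],s['joint_pos'].round(2),s['wrist_force'],s['gripper_width'])
n='scene'; im,d=look(n,'6'); c=cv2.resize(im[150:270,100:220],(600,600),interpolation=cv2.INTER_CUBIC)
save('grip6',c)
E
```

```text
[ 552.9416373  -176.04364467  224.41485716] [-0.39  0.08  1.54 -0.    1.53 -0.15] [ 0.34272859 -0.47911876 -1.36311897] 27.20482261900104
```

View pics/grip6.png

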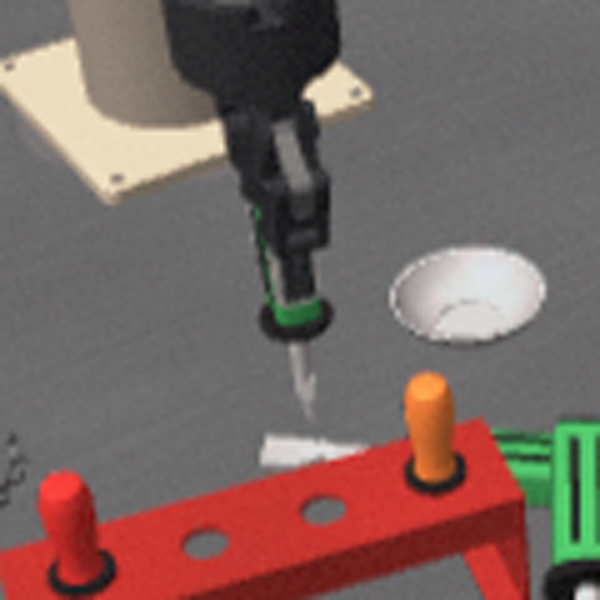

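The driver is out with the shaft straight and both rack holes free. The blade near (306,395) looks narrow, so it may be turned about 90° in the grip. A 26° turn should show it either broadside or edge-on.

Emit:
{"method": "drive_tool", "body": {
  "targets": [
    [0,0,-0.5,0,0,1,-1],
    [0,0,-1,0,0,2,-1],
    [0,0,-1,0,0,2.6,-1],
    [0,0,-1,0,0,2.6,-1],
    [0,0,-1,0,0,2.6,-1]
  ]
}}

```text
time_s: 10.3
eef_pos: [552.8, -175.9, 248.8]
orientation: [-2.843, -1.335, 0.008]
wrist_force: [-0.7, 0.0, -1.0]
gripper_width: 26.7
grasp_force: 78.8
```

```bash
cat >> m.py <<'E'
def blade(im,n='scene',D=75):
    "profile of the driver below the gripper, in image rows"
    s=env.sense(); M=R.from_rotvec(s['orientation']).as_matrix(); g=im.astype(float).mean(2)
    q0=proj(n,s['eef_pos']+20*M[:,2]); q1=proj(n,s['eef_pos']+(D+8)*M[:,2]); print('pred',q0.round(1),q1.round(1))
    for v in range(int(q0[1]),int(q1[1])+4):
        uc=q0[0]+(q1[0]-q0[0])*(v-q0[1])/(q1[1]-q0[1]); a=int(uc)-14; r=g[v,a:a+29]; bg=np.median(r); e=r-bg
        m=e>12; 
        lo,hi=(np.nonzero(m)[0][[0,-1]]+a) if m.any() else (0,0)
        print(v,'bg%.0f sum%.0f max%.0f'%(bg,e[m].sum(),e.max()),'cen %.1f'%((e[m]*(np.nonzero(m)[0]+a)).sum()/max(e[m].sum(),1)),'pred %.1f'%uc,lo,hi)
E
python3 - <<'E'
from m import *
im,d=look('scene','7'); blade(im)
s=env.sense();print(s['eef_pos'],s['joint_pos'].round(2))
E
```

```text
pred [158.2 206.2] [161. 226.]
206 bg78 sum374 max32 cen 159.0 pred 158.2 144 172
207 bg80 sum384 max31 cen 159.5 pred 158.3 144 172
208 bg105 sum0 max6 cen 0.0 pred 158.4 0 0
209 bg105 sum0 max5 cen 0.0 pred 158.6 0 0
210 bg106 sum0 max4 cen 0.0 pred 158.7 0 0
211 bg107 sum90 max45 cen 157.2 pred 158.9 156 158
212 bg107 sum79 max46 cen 157.4 pred 159.0 157 158
213 bg107 sum89 max52 cen 157.4 pred 159.1 157 158
214 bg107 sum106 max50 cen 157.7 pred 159.3 157 159
215 bg107 sum94 max41 cen 157.8 pred 159.4 157 159
216 bg108 sum86 max41 cen 158.0 pred 159.6 157 159
217 bg109 sum90 max39 cen 158.0 pred 159.7 157 159
218 bg109 sum183 max53 cen 158.9 pred 159.8 157 161
219 bg108 sum207 max64 cen 158.8 pred 160.0 157 160
220 bg108 sum172 max67 cen 158.9 pred 160.1 158 160
221 bg108 sum137 max62 cen 158.8 pred 160.3 158 160
222 bg108 sum86 max50 cen 158.9 pred 160.4 158 160
223 bg108 sum32 max32 cen 159.0 pred 160.5 159 159
224 bg108 sum33 max33 cen 159.0 pred 160.7 159 159
225 bg109 sum38 max24 cen 159.4 pred 160.8 159 160
226 bg108 sum30 max18 cen 159.4 pred 161.0 159 160
227 bg109 sum0 max9 cen 0.0 pred 161.1 0 0
228 bg108 sum0 max4 cen 0.0 pred 161.2 0 0
[ 552.9258549  -175.99096994  248.99026082] [-0.39  0.07  1.5  -0.    1.57  0.3 ]
```

The blade shows edge-on (about 1 px wide), so its width lies along the tool's y axis, and I'll plan the slot alignment that way. Next I measure the lock head and slot direction in the top picture taken with the cover shut.

```bash
cat >> m.py <<'E'
def lock(im,c,k,n='top',uv=(229.5,220.5),w=12):
    "head centre and slot line from the picture: bright head, dark slot; on plane c,k raised 10 mm"
    K,T=cal(n); S=8; x0,y0=int(uv[0])-w,int(uv[1])-w
    g=cv2.resize(cv2.cvtColor(im,cv2.COLOR_RGB2GRAY)[y0:y0+2*w,x0:x0+2*w],None,fx=S,fy=S,interpolation=cv2.INTER_CUBIC)
    o=T[:3,3]; cc=c+10*k
    def P(x,y):
        r=T[:3,:3]@np.linalg.solve(K,[(x+.5)/S-.5+x0,(y+.5)/S-.5+y0,1]); return o+r*((cc-o)@k)/(r@k)
    return g,P
E
python3 - <<'E'
from m import *
z=np.load('pics/top3.npz'); im,d=z['im'],z['d']; c,k,_=coverfit('top',d)
g,P=lock(im,c,k)
yy,xx=np.mgrid[:g.shape[0],:g.shape[1]]
ring=(g<100).astype(np.uint8); n_,lab,st,ce=cv2.connectedComponentsWithStats(ring)
for i in range(1,n_):
    if st[i,4]>60: print('dark',st[i],ce[i].round(1))
i=max(range(1,n_),key=lambda i:st[i,2]*st[i,3] if st[i,4]<9000 and st[i,2]<150 else 0)
cnt=max(cv2.findContours((lab==i).astype(np.uint8),cv2.RETR_EXTERNAL,cv2.CHAIN_APPROX_NONE)[0],key=len); e=cv2.fitEllipse(cnt); print('ring ellipse',e,P(*e[0]).round(1))
h=g.astype(float); m=(np.hypot(xx-e[0][0],yy-e[0][1])<26)
wt=np.clip(np.percentile(h[m],75)-12-h,0,None)*m; cx_,cy_=(wt*xx).sum()/wt.sum(),(wt*yy).sum()/wt.sum()
C=np.cov(np.c_[xx[m],yy[m]].T,aweights=wt[m]); w_,V=np.linalg.eigh(C); print('slot c',cx_,cy_,P(cx_,cy_).round(1),w_,V[:,1])
a=P(cx_,cy_); b=P(cx_+20*V[0,1],cy_+20*V[1,1]); v=(b-a); v*=np.sign(v[0]); yaw=np.radians(9.15)
import h as hh; hh.yaw=yaw; X,Y,Z=hh.cov_axes(); print('cam deg',np.degrees(np.arctan2(-v@Y,v@X)))
s=env.sense()
E
```

```text
dark [ 56  34  86  38 683] [94.6 46. ]
dark [  0 100  25  48 742] [ 10.4 125.6]
ring ellipse ((134.07296752929688, 236.33128356933594), (185.66416931152344, 402.90362548828125), 168.30465698242188) [407.1 192.6  56.4]Traceback (most recent call last):
  File "<stdin>", line 11, in <module>
    return _quantile_unchecked(
        a, q, axis, out, overwrite_input, method, keepdims, weights)
    return _ureduce(a,
                    func=_quantile_ureduce_func,
    ...<5 lines>...
                    overwrite_input=overwrite_input,
                    method=method)
    r = func(a, **kwargs)
    result = _quantile(arr,
                       quantiles=q,
    ...<2 lines>...
                       out=out,
                       weights=wgt)
    slices_having_nans = np.isnan(arr[-1, ...])
                                  ~~~^^^^^^^^^
IndexError: index -1 is out of bounds for axis 0 with size 0
```

```bash
cat > l.py <<'E'
from m import *
import h as hh; hh.yaw=np.radians(9.15)
def run(n,im,d,uv,verbose=1):
    c,k,_=coverfit(n,d); g,P=lock(im,c,k,n,uv,14)
    print(n,'plane',c.round(1),k.round(3))
    yy,xx=np.mgrid[:g.shape[0],:g.shape[1]]; h=g.astype(float)
    # ring = dark blob (rim) round the head: fill its hull
    ring=(h<140).astype(np.uint8); n_,lab,st,ce=cv2.connectedComponentsWithStats(ring)
    j=[i for i in range(1,n_) if st[i,4]>200 and st[i,0]>0 and st[i,1]>0 and st[i,0]+st[i,2]<g.shape[1] and st[i,1]+st[i,3]<g.shape[0]]
    for i in j: print(st[i],ce[i].round(1))
    i=max(j,key=lambda i:st[i,2]*st[i,3]); cnt=max(cv2.findContours((lab==i).astype(np.uint8),cv2.RETR_EXTERNAL,cv2.CHAIN_APPROX_NONE)[0],key=len); e=cv2.fitEllipse(cnt); print('ring',np.round(e[0]+e[1],1),P(*e[0]).round(1))
    m=(np.hypot(xx-e[0][0],yy-e[0][1])<.62*min(e[1])/2)
    wt=np.clip(np.percentile(h[m],75)-25-h,0,None)*m; cx_,cy_=(wt*xx).sum()/wt.sum(),(wt*yy).sum()/wt.sum()
    C=np.cov(np.c_[xx[m],yy[m]].T,aweights=wt[m]); w_,V=np.linalg.eigh(C)
    a=P(cx_,cy_); v=P(cx_+20*V[0,1],cy_+20*V[1,1])-a; v*=np.sign(v[0]); X,Y,Z=hh.cov_axes()
    print('slot',a.round(1),w_.round(1),'cam deg',np.degrees(np.arctan2(-v@Y,v@X)))
    return a,c,k
if __name__=='__main__':
    im,d=look('top','8'); run('top',im,d,(229.5,220.5))
E
python3 l.py; python3 - <<'E'
from m import *
z=np.load('pics/top8.npz')['im']; print(cv2.cvtColor(z,cv2.COLOR_RGB2GRAY)[212:230,220:240])
E
```

```text
top plane [547.  215.5 125.7] [-0.494 -0.082  0.865]
[  61   43  115  115 5157] [117.5  96. ]
[115  86  10  28 202] [119.4 100.2]
ring [118.5 100.2 113.4 114.7] [469.1 204.2  91.6]
slot [471.4 204.2  93. ] [ 40.4 219.6] cam deg 1.1420411802439676
[[167 166 165 164 161 153 134 106  92  89  88  99 120 136 152 161 163 165
  168 166]
 [167 167 166 160 147 125  98  82  87  95  99  96  91  99 125 147 163 166
  167 167]
 [166 166 163 150 117  88  96 124 142 151 152 148 128 101  96 127 155 165
  166 165]
 [166 164 159 136  93  99 142 168 174 164 171 180 173 147 110 107 144 162
  166 165]
 [166 165 153 118  93 132 176 189 178 146 158 187 192 180 147 112 135 160
  165 167]
 [165 164 147 107 109 160 190 195 179 137 145 184 197 193 169 129 136 158
  165 166]
 [166 164 147 109 126 174 195 197 181 139 140 180 197 197 178 135 136 161
  166 166]
 [166 164 152 125 133 175 196 196 182 142 136 178 196 195 176 129 124 158
  167 167]
 [167 165 155 130 128 167 192 197 187 155 148 180 195 192 166 115 123 157
  168 165]
 [167 165 157 135 113 145 180 195 193 179 174 185 190 180 143 107 135 161
  166 165]
 [166 166 164 150 118 116 152 177 188 189 185 182 171 150 117 122 150 163
  167 166]
 [167 165 165 160 141 118 119 142 162 167 163 153 130 111 120 144 161 166
  167 166]
 [166 164 165 165 157 146 130 122 119 122 122 119 120 132 146 159 165 166
  165 166]
 [165 166 166 166 164 162 155 146 136 134 135 140 146 157 161 164 162 161
  161 159]
 [166 166 167 166 167 166 164 162 161 157 156 156 158 163 164 157 147 142
  139 138]
 [166 165 166 167 165 162 161 165 165 156 147 142 140 143 145 134 120 111
  108 108]
 [162 161 163 162 155 149 144 144 144 136 121 114 109 112 113 113 107 104
  102 101]
 [141 141 143 145 135 123 115 111 115 113 107 106 104 102 104 104 104 106
  104 104]]
```

```bash
cat >> h.py <<'E'
D=76.
def Rslot(a):
    global yaw
    X,Y,Z=cov_axes(); a=np.radians(a); y=np.cos(a)*X-np.sin(a)*Y; return RT(np.cross(y,-Z),-Z)
E
sed -i 's/^yaw=.*/yaw=np.radians(9.15)/' h.py
python3 - <<'E'
from h import *
X,Y,Z=cov_axes(); L=np.array([470,204,92.])
for k in (60,25): print(rel(L+(D+k)*Z,Rslot(1)),L+(D+k)*Z)
E
```

```text
(array([  7.523, -14.055,   1.584]), array([-2.822,  1.317, -4.673])) [402.86527199 193.18666121 209.77945491]
(array([  8.055, -13.591,   2.793]), array([-2.822,  1.317, -4.673])) [420.1425917  195.96950575 179.46856578]
```

Emit:
{"method": "drive_tool", "body": {
  "targets": [
    [1.2,-2.1,0,-0.4,0.2,-0.7,-1],
    [2.4,-4.2,0,-0.8,0.4,-1.4,-1],
    [3.5,-6.3,0,-1.2,0.6,-2.1,-1],
    [4.6,-8.4,0.4,-1.6,0.8,-2.8,-1],
    [5.6,-10.3,0.8,-2,1,-3.5,-1],
    [6.6,-12.2,1.2,-2.4,1.2,-4.1,-1],
    [7.52,-14.06,1.58,-2.82,1.32,-4.67,-1],
    [7.52,-14.06,1.58,-2.82,1.32,-4.67,-1],
    [7.52,-14.06,1.58,-2.82,1.32,-4.67,-1],
    [7.7,-13.9,2,-2.82,1.32,-4.67,-1],
    [8.05,-13.6,2.8,-2.82,1.32,-4.67,-1],
    [8.05,-13.6,2.8,-2.82,1.32,-4.67,-1]
  ]
}}

```text
time_s: 11.9
eef_pos: [421.2, 193.7, 177.7]
orientation: [1.809, 2.073, 0.56]
wrist_force: [-0.3, -0.5, -1.8]
gripper_width: 27.6
grasp_force: 79.7
```

```bash
python3 - <<'E'
from m import *
s=env.sense(); M=R.from_rotvec(s['orientation']).as_matrix(); X,Y,Z=cov_axes(); print(s['eef_pos'],s['joint_pos'].round(2),s['gripper_width'])
tip=s['eef_pos']+D*M[:,2]; print('tip',tip,rel(s['eef_pos'],Rslot(1))[1])
out=[]
for n,w in(('scene',60),('top',40)):
    im,d=look(n,'9'); u,v=proj(n,tip); x0,y0=int(u)-w//2,int(v)-w//2; print(n,'tip px',u,v,x0,y0)
    c=cv2.resize(im[y0:y0+w,x0:x0+w],(400,400),interpolation=cv2.INTER_CUBIC); S=400/w
    for q,col in((tip,(255,0,0)),(tip-30*M[:,2],(0,255,0)),(tip-25*Z,(0,0,255))):
        q=proj(n,q); cv2.circle(c,(int((q[0]-x0+.5)*S),int((q[1]-y0+.5)*S)),2,col,-1)
    out.append(c)
save('slot9',np.hstack(out))
E
```

```text
[421.19298753 193.68079757 177.65192675] [ 0.43 -0.81  2.4  -0.16  1.05  0.34] 27.566257554190557
tip [458.59928212 199.39870704 111.74233233] [-0.013  0.023 -0.03 ]
scene tip px 252.93233760093227 178.25748720065957 222 148
top tip px 230.58538229086054 220.48690052855073 210 200
```

View pics/slot9.png

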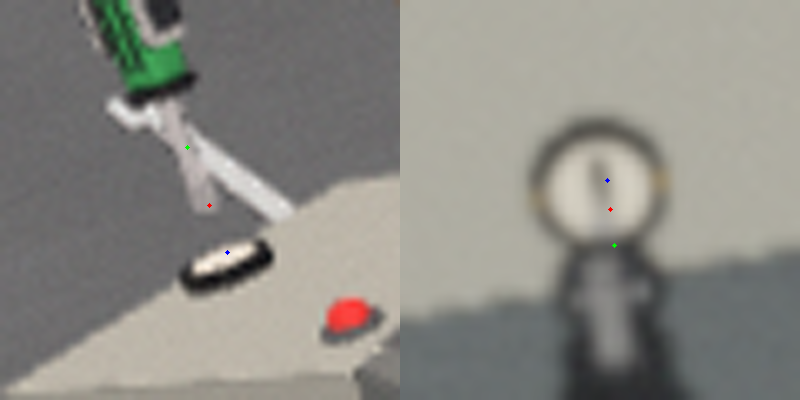

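The blade hangs 25 mm over the lock. In the scene crop the tip is at (205,212) and the head at (227,258), and in the top crop the shaft at (604,270) lines up with the slot at (598,180). I'll quantify the lateral offset.

```bash
python3 - <<'E'
from m import *
s=env.sense(); M=R.from_rotvec(s['orientation']).as_matrix(); X,Y,Z=cov_axes()
z=np.load('pics/top9.npz'); g=cv2.cvtColor(z['im'],cv2.COLOR_RGB2GRAY).astype(float)
print(g[212:238,221:240].astype(int))
tip=s['eef_pos']+D*M[:,2]
for k in (-25,0,20,40,60,75): print(k,proj('top',tip-k*M[:,2]).round(2))
n='scene'; z=np.load('pics/scene9.npz'); g=cv2.cvtColor(z['im'],cv2.COLOR_RGB2GRAY).astype(int); print(g[160:195,244:266])
for k in (-25,0,20,40): print(k,proj('scene',tip-k*M[:,2]).round(2))
E
```

```text
[[173 172 172 169 160 139 112  99  94  93 105 126 144 157 166 172 172 172
  172]
 [172 171 166 152 132 104  86  93 100 101  99  93 104 128 154 168 170 172
  173]
 [173 169 157 122  93 101 131 148 157 159 155 135 107  98 131 163 171 172
  172]
 [172 165 141 101 102 146 174 180 172 178 188 180 154 116 115 151 168 172
  172]
 [170 159 123  99 139 181 195 185 152 163 193 198 186 153 117 140 166 171
  172]
 [169 153 108 114 166 197 202 186 145 151 191 204 198 175 135 142 167 171
  173]
 [169 153 114 132 181 202 204 190 153 150 187 204 203 184 142 141 166 172
  172]
 [170 159 130 141 181 201 205 194 167 155 186 203 203 183 134 133 164 171
  172]
 [170 160 137 134 172 198 204 198 177 166 187 203 198 174 122 130 164 173
  171]
 [171 163 141 119 150 187 200 198 182 173 184 196 186 150 116 140 166 172
  171]
 [171 168 155 123 121 158 182 186 173 165 170 172 155 120 125 155 169 173
  172]
 [173 171 165 147 123 122 142 155 143 135 133 122 105 115 147 165 171 172
  173]
 [172 173 170 164 148 123  97  98  96  93  89  74  78 116 152 167 172 172
  172]
 [172 172 171 169 156 123  86  79  94  96  89  
[... 3752 characters left out ...]
76 202 208 200 131 113  47  35  29  30  61  99
  151 180 181 183]
 [108 109 112 109 107  43  53  85  70  38  32  35  33  31  60 101 128 179
  184 181 183 181]
 [108 108 108 119 153  72  33  32  25  31  30  59  64 100 129 180 183 182
  180 182 181 182]
 [107 120 129 150 180 136  73  61  61  77  96 129 130 180 186 183 183 181
  185 182 181 184]
 [119 153 180 182 183 182 140 131 133 153 181 181 182 184 182 181 184 181
  181 183 181 180]
 [159 179 181 184 182 183 180 181 185 183 181 183 181 183 182 181 184 182
  181 184 180 182]
 [182 182 182 182 181 181 183 184 182 183 180 185 183 182 183 182 182 181
  183 184 183 182]]
-25 [256.01 184.7 ]
0 [253.28 177.62]
20 [251.08 171.9 ]
40 [248.86 166.15]
```

Emit:
{"method": "drive_tool", "body": {
  "targets": [
    [-0.08,0.04,0.3,0,0,0,-1],
    [-0.08,0.04,0.6,0,0,0,-1],
    [-0.08,0.04,0.72,0,0,0,-1],
    [-0.08,0.04,0.72,0,0,0,-1]
  ]
}}

```text
time_s: 12.5
eef_pos: [430.7, 195.6, 164.2]
orientation: [1.803, 2.076, 0.565]
wrist_force: [0.7, 0.5, -1.3]
gripper_width: 27.0
grasp_force: 79.7
```

```bash
python3 - <<'E'
from m import *
s=env.sense(); M=R.from_rotvec(s['orientation']).as_matrix(); X,Y,Z=cov_axes(); print(s['eef_pos'],s['wrist_force'])
for n in('top','scene'): look(n,'10')
g=cv2.cvtColor(np.load('pics/top10.npz')['im'],cv2.COLOR_RGB2GRAY).astype(int); print(g[211:230,221:240])
tip=s['eef_pos']+D*M[:,2]
for k in (-10,0,20,40,60): print(k,proj('top',tip-k*M[:,2]).round(2))
g=cv2.cvtColor(np.load('pics/scene10.npz')['im'],cv2.COLOR_RGB2GRAY).astype(int); print(g[174:195,244:266])
for k in (-10,0,20,40): print(k,proj('scene',tip-k*M[:,2]).round(2))
E
```

```text
[430.74097051 195.61100424 164.17589136] [ 0.65492668  0.46120624 -1.32627868]
[[173 172 172 171 170 164 149 145 142 141 149 157 166 169 171 172 171 173
  171]
 [173 172 171 168 160 138 112  99  93  93 106 125 144 158 167 172 171 172
  171]
 [172 172 165 152 130 102  85  93 101 101 100  95 103 128 154 169 173 172
  173]
 [171 171 157 124  93 100 130 149 154 157 156 135 106 101 131 162 172 173
  173]
 [172 165 143  98 102 146 174 181 174 177 188 181 154 116 114 151 168 171
  173]
 [170 156 124  97 140 180 195 188 160 167 192 198 187 152 117 139 166 171
  173]
 [170 153 109 114 166 197 202 191 162 159 191 202 199 177 135 142 166 172
  172]
 [169 153 114 133 180 202 203 194 171 164 190 203 202 185 142 143 165 173
  172]
 [170 157 131 142 181 202 202 192 172 168 187 202 202 182 133 130 163 172
  173]
 [171 161 136 133 173 198 199 184 161 158 178 194 193 171 122 130 164 172
  173]
 [171 164 140 118 149 183 188 166 134 123 144 166 165 141 111 139 166 171
  171]
 [172 168 155 125 120 148 155 132 105  98  97 107 108  99 117 154 169 172
  172]
 [171 172 165 145 115 100 103 106 110 111  96  78
[... 1943 characters left out ...]
76 202 212 199 125 113  51  33  28  32  60  98
  151 182 180 182]
 [108 107 108 108 107  47  51  86  72  32  33  34  26  32  58  97 130 177
  183 180 182 182]
 [111 108 107 118 153  76  32  28  22  28  25  59  66  95 132 177 183 180
  184 182 183 181]
 [110 118 132 154 177 136  70  62  64  79  97 127 132 177 182 183 182 183
  184 184 180 181]
 [118 151 178 182 180 183 134 132 133 151 179 184 181 182 181 182 183 181
  181 184 181 185]
 [154 181 180 179 183 181 182 180 181 181 183 181 184 182 180 180 181 181
  181 182 183 182]
 [183 183 181 180 182 181 181 181 181 181 182 181 181 181 181 184 183 181
  183 182 181 182]]
-10 [256.36 185.64]
0 [255.26 182.82]
20 [253.07 177.14]
40 [250.85 171.43]
```

Emit:
{"method": "drive_tool", "body": {
  "targets": [
    [-0.1,-0.1,0,0,0,0,-1],
    [-0.1,-0.1,0.12,0,0,0,-1],
    [-0.1,-0.1,0.12,0,0,0,-1],
    [-0.1,-0.1,0.12,0,0,0,-1],
    [-0.1,-0.1,0.12,0,0,0,-1]
  ]
}}

```text
time_s: 13.22
eef_pos: [430.7, 193.1, 160.8]
orientation: [1.803, 2.075, 0.566]
wrist_force: [-0.5, -0.7, -0.1]
gripper_width: 27.2
grasp_force: 79.7
```

```bash
cat > t.py <<'E'
from m import *
import sys
t=sys.argv[1]
for n in('top','scene'): look(n,t)
s=env.sense(); M=R.from_rotvec(s['orientation']).as_matrix(); X,Y,Z=cov_axes(); print(s['eef_pos'].round(1),s['wrist_force'].round(1))
tip=s['eef_pos']+D*M[:,2]
g=cv2.cvtColor(np.load(f'pics/top{t}.npz')['im'],cv2.COLOR_RGB2GRAY).astype(int); print(g[214:228,221:238])
for k in (-6,0,20,40,60): print(k,proj('top',tip-k*M[:,2]).round(2))
g=cv2.cvtColor(np.load(f'pics/scene{t}.npz')['im'],cv2.COLOR_RGB2GRAY).astype(int); print(g[178:190,248:264])
for k in (-6,0,20): print(k,proj('scene',tip-k*M[:,2]).round(2))
E
python3 t.py 11
```

```text
[430.6 193.1 160.8] [-0.  -0.  -2.1]
[[172 170 155 124  91 100 130 148 155 158 156 135 106  98 130 162 172]
 [171 165 141 100 102 146 174 178 173 177 188 180 152 115 113 150 169]
 [170 158 124  97 140 181 195 187 159 170 194 198 187 152 114 140 166]
 [169 152 110 114 167 196 203 187 152 167 193 202 199 175 133 143 166]
 [169 155 114 132 180 201 203 190 161 169 192 201 201 184 144 143 167]
 [170 158 129 139 182 201 205 191 167 169 184 196 200 183 133 133 163]
 [171 160 137 134 171 198 203 194 169 159 169 184 191 170 122 128 163]
 [171 164 142 119 150 185 197 185 154 131 139 156 158 138 109 139 167]
 [172 169 154 124 122 151 166 155 120  99 105 104 104  91 107 150 168]
 [172 170 164 146 121 107 109 102 101 106 105  91  75  69 104 146 168]
 [171 171 170 164 143 107  78  82 106 118 116  98  74  63  82 130 163]
 [172 174 173 169 153 111  76  80 104 122 121 105  80  65  68 110 153]
 [172 172 172 170 154 108  72  78 105 126 131 120  97  81  65  90 126]
 [172 172 171 167 151 108  80  91 110 132 135 128 102  83  64  75 102]]
-6 [230.75 217.5 ]
0 [230.84 218.19]
20 [231.14 220.53]
40 [231.44 2
[... 186 characters left out ...]
179 123 108 106 108 104  91 128 183 207]
 [105 107 105 111 163 164 160 144 111 106 109 108 109 119 143 183]
 [107 107 106 123 156 158 156 153 114 109 106 107 117 154 167 182]
 [110 107 107 110 149 158 156 162 129 107 107 110 128 162 179 181]
 [107 107 109 108 125 152 148 168 157 148 159 160  92  65 158 179]
 [107 108 105 109  98 151 161 206 209 227 228 213  98  34  86 174]
 [109 108 104 126 136 204 228 230 229 218 196 110  43  32  22 173]
 [108 101  91 184 226 234 209 204 195 126  50  31  28  31  76 173]
 [105  69  79 202 208 200 133 113  46  33  30  28  58  96 149 179]
 [109  45  52  84  70  38  29  30  32  32  59  96 132 177 180 182]]
-6 [255.29 185.62]
0 [254.64 183.93]
20 [252.43 178.26]
```

Emit:
{"method": "drive_tool", "body": {
  "targets": [
    [0,0,0.12,0,0,0,-1],
    [0,0,0.2,0,0,0,-1],
    [0,0,0.26,0,0,0,-1],
    [0,0,0.32,0,0,0,-1],
    [0,0,0.36,0,0,0,-1],
    [0,0,0.36,0,0,0,-1]
  ]
}}

```text
time_s: 14.08
eef_pos: [435.3, 194.4, 153.4]
orientation: [1.803, 2.075, 0.568]
wrist_force: [0.4, 3.1, 0.4]
gripper_width: 27.1
grasp_force: 79.9
```

Emit:
{"method": "drive_tool", "body": {
  "targets": [
    [0.03,0,0.04,0,0,0,-1],
    [0.03,0,0.08,0,0,0,-1],
    [0.03,0,0.12,0,0,0,-1],
    [0.03,0,0.12,0,0,0,-1]
  ]
}}

```text
time_s: 14.58
eef_pos: [436.5, 194.9, 150.3]
orientation: [1.803, 2.076, 0.566]
wrist_force: [-0.4, 3.9, -1.5]
gripper_width: 27.5
grasp_force: 80.0
```

Emit:
{"method": "drive_tool", "body": {
  "targets": [
    [0.04,0,0.04,0,0,0,-1],
    [0.04,0,0.08,0,0,0,-1],
    [0.04,0,0.08,0,0,0,-1]
  ]
}}

```text
time_s: 14.95
eef_pos: [437.2, 195.6, 148.9]
orientation: [1.803, 2.075, 0.564]
wrist_force: [-5.9, -1.4, 6.2]
gripper_width: 27.0
grasp_force: 81.3
```

The blade is on the slot floor, with about 9 N axial force at the expected depth. I'll turn in steps and watch the side forces.

Emit:
{"method": "drive_tool", "body": {
  "targets": [
    [0,0,0,0,0,0.7,-1],
    [0,0,0,0,0,1.4,-1],
    [0,0,0,0,0,2,-1],
    [0,0,0,0,0,2,-1]
  ]
}}

```text
time_s: 15.45
eef_pos: [437.3, 195.8, 149.0]
orientation: [2.182, 1.765, 0.653]
wrist_force: [-5.0, 0.4, 5.4]
gripper_width: 27.4
grasp_force: 81.0
```

```bash
cat > f.py <<'E'
from h import *
s=env.sense(); M=R.from_rotvec(s['orientation']).as_matrix(); X,Y,Z=cov_axes()
print('F tool',(M.T@s['wrist_force']).round(1),'F cover',[round(float(s['wrist_force']@a),1) for a in(X,Y,Z)],'T tool',(M.T@s['ft_torque']).round(2),'turn',np.degrees(np.arctan2(-M[:,1]@Y,M[:,1]@X)).round(1),'axis tilt',np.degrees(np.arccos(-M[:,2]@Z)).round(2),'pos',s['eef_pos'].round(1),'j6',s['joint_pos'][5].round(2))
E
python3 f.py
```

```text
F tool [ 0.5 -1.8 -7.1] F cover [-1.5, 1.1, 7.1] T tool [ 0.8  -0.05 -0.01] turn 21.2 axis tilt 0.09 pos [437.3 195.8 149. ] j6 0.68
```

Emit:
{"method": "drive_tool", "body": {
  "targets": [
    [0,0,0,0,0,0.8,-1],
    [0,0,0,0,0,1.6,-1],
    [0,0,0,0,0,2.4,-1],
    [0,0,0,0,0,3,-1],
    [0,0,0,0,0,3,-1]
  ]
}}

```text
time_s: 16.08
eef_pos: [437.0, 195.2, 148.7]
orientation: [2.66, 1.183, 0.753]
wrist_force: [-9.1, -3.5, 7.7]
gripper_width: 27.5
grasp_force: 81.4
```

```bash
python3 f.py
```

```text
F tool [ -4.7  -1.2 -11.4] F cover [-4.4, -2.0, 11.4] T tool [ 0.48 -1.27 -0.02] turn 51.2 axis tilt 0.13 pos [437.  195.2 148.7] j6 1.2
```

Emit:
{"method": "drive_tool", "body": {
  "targets": [
    [-0.02,0,-0.01,0,0,0.8,-1],
    [-0.03,0,-0.01,0,0,1.6,-1],
    [-0.03,0,-0.01,0,0,2.4,-1],
    [-0.03,0,-0.01,0,0,2.4,-1]
  ]
}}

```text
time_s: 16.58
eef_pos: [436.4, 194.7, 148.3]
orientation: [2.943, 0.623, 0.804]
wrist_force: [-7.1, -2.1, 6.4]
gripper_width: 27.3
grasp_force: 81.1
```

```bash
python3 f.py
```

```text
F tool [-3.3  0.1 -9.2] F cover [-3.1, -0.9, 9.2] T tool [ 0.   -1.29 -0.08] turn 75.2 axis tilt 0.13 pos [436.4 194.7 148.3] j6 1.62
```

Emit:
{"method": "drive_tool", "body": {
  "targets": [
    [-0.02,0,0,0,0,0.7,-1],
    [-0.03,0,0,0,0,1.4,-1],
    [-0.03,0,0,0,0,1.9,-1],
    [-0.03,0,0,0,0,2.2,-1],
    [-0.03,0,0,0,0,2.2,-1]
  ]
}}

```text
time_s: 17.2
eef_pos: [435.7, 194.5, 148.0]
orientation: [-2.967, -0.052, -0.787]
wrist_force: [-7.8, -2.2, 6.1]
gripper_width: 27.1
grasp_force: 81.1
```

```bash
python3 f.py
```

```text
F tool [-3.8  1.4 -9.3] F cover [-4.0, -0.9, 9.3] T tool [-0.32 -1.29 -0.12] turn 97.1 axis tilt 0.12 pos [435.7 194.5 148. ] j6 2.0
```

Emit:
{"method": "drive_tool", "body": {
  "targets": [
    [0,0,0,0,0,0.3,-1],
    [0,0,0,0,0,0.6,-1],
    [0,0,0,0,0,0.6,-1]
  ]
}}

```text
time_s: 17.58
eef_pos: [435.7, 194.5, 147.9]
orientation: [-2.942, 0.102, -0.774]
wrist_force: [-8.1, -1.8, 6.6]
gripper_width: 27.1
grasp_force: 81.1
```

```bash
python3 f.py
```

```text
F tool [-3.7  1.3 -9.8] F cover [-3.9, -0.5, 9.8] T tool [-0.44 -1.24 -0.33] turn 103.1 axis tilt 0.12 pos [435.7 194.5 147.9] j6 2.11
```

Emit:
{"method": "drive_tool", "body": {
  "targets": [
    [0,0,0,0,0,0.3,-1],
    [0,0,0,0,0,0.4,-1],
    [0,0,0,0,0,0.4,-1]
  ]
}}

```text
time_s: 17.95
eef_pos: [435.7, 194.6, 148.0]
orientation: [-2.921, 0.203, -0.764]
wrist_force: [-7.4, -0.9, 4.6]
gripper_width: 27.2
grasp_force: 81.1
```

```bash
python3 f.py
```

```text
F tool [-4.   1.  -7.7] F cover [-4.1, 0.2, 7.7] T tool [-0.42 -1.21 -0.52] turn 107.1 axis tilt 0.12 pos [435.7 194.6 148. ] j6 2.18
```

Torque climbs steeply to 0.5 N m, so the lock is in its stop. I'll unload the twist, then withdraw straight out.

Emit:
{"method": "drive_tool", "body": {
  "targets": [
    [0,0,0,0,0,-0.6,-1],
    [0,0,0,0,0,-1.2,-1],
    [-0.02,0,-0.04,0,0,-1.2,-1]
  ]
}}

```text
time_s: 18.32
eef_pos: [435.0, 194.5, 148.3]
orientation: [-2.974, -0.106, -0.791]
wrist_force: [1.5, 0.8, -1.2]
gripper_width: 27.4
grasp_force: 80.0
```

```bash
python3 f.py
```

```text
F tool [ 0.7 -0.6  1.9] F cover [0.8, 0.6, -1.9] T tool [-0.01 -0.39 -0.03] turn 95.1 axis tilt 0.11 pos [435.  194.5 148.3] j6 1.97
```

Forces are near zero. I'll pull out and look at the lock from a distance.

Emit:
{"method": "drive_tool", "body": {
  "targets": [
    [0,0,-0.2,0,0,0,-1],
    [0,0,-0.5,0,0,0,-1],
    [0,0,-1.2,0,0,0,-1],
    [0,0,-3,0,0,0,-1],
    [0,0,-5,0,0,-1,-1],
    [0,0,-6,0,0,-2,-1]
  ]
}}

```text
time_s: 19.08
eef_pos: [382.3, 202.3, 284.7]
orientation: [2.937, 0.627, 0.773]
wrist_force: [0.1, -0.1, -0.8]
gripper_width: 27.1
grasp_force: 80.0
```

```bash
python3 - <<'E'
from m import *
s=env.sense(); print(s['eef_pos'],s['joint_pos'].round(2))
x=np.array([np.cos(np.radians(76.2)),np.sin(np.radians(76.2)),0])
print('to rack hover',rel([553.2,-176.4,235],RT(x,[0,0,-1])))
E
```

```text
[382.29992489 202.31084432 284.67117424] [ 0.53 -0.89  2.24 -0.2   1.33  1.69]
to rack hover (array([-1.443, 16.169,  4.078]), array([ 2.034, -2.2  , -5.096]))
```

Emit:
{"method": "drive_tool", "body": {
  "targets": [
    [-0.2,2.2,0.3,0.3,-0.3,-0.7,-1],
    [-0.3,4.4,0.6,0.6,-0.6,-1.4,-1],
    [-0.5,6.6,1,0.9,-0.9,-2.1,-1],
    [-0.7,8.8,1.5,1.2,-1.2,-2.8,-1],
    [-0.9,11,2,1.4,-1.5,-3.5,-1],
    [-1.1,13.2,2.6,1.7,-1.8,-4.2,-1],
    [-1.3,15,3.1,2,-2.1,-4.8,-1],
    [-1.4,16,3.5,2.03,-2.2,-5.1,-1],
    [-1.4,16,3.5,2.03,-2.2,-5.1,-1],
    [-1.4,16,3.5,2.03,-2.2,-5.1,-1]
  ]
}}

```text
time_s: 20.32
eef_pos: [543.6, -173.9, 243.6]
orientation: [-2.476, -1.931, 0.002]
wrist_force: [-0.2, 1.0, -1.8]
gripper_width: 27.1
grasp_force: 79.9
```

```bash
python3 - <<'E'
from m import *
out=[]
for n,x0,y0,w,h in(('top',210,200,40,40),('scene',110,170,110,110)):
    im,d=look(n,'12'); out.append(cv2.resize(im[y0:y0+h,x0:x0+w],(400,400),interpolation=cv2.INTER_CUBIC))
s=env.sense(); print(s['eef_pos'],s['joint_pos'].round(2))
save('after12',np.hstack(out))
x=np.array([np.cos(np.radians(76.2)),np.sin(np.radians(76.2)),0])
print('to rack hover',rel([553.2,-176.4,150],RT(x,[0,0,-1])))
c,k,_=coverfit('top',np.load('pics/top12.npz')['d']); print('cover tilt',np.degrees(np.arccos(k[2])))
E
```

```text
[ 543.74150229 -173.3291313   244.54203185] [-0.4   0.04  1.54 -0.    1.56 -0.15]
to rack hover (array([-0.028,  0.399,  3.781]), array([-0.004, -0.001, -0.021]))
cover tilt 29.97246957048529
```

View pics/after12.png

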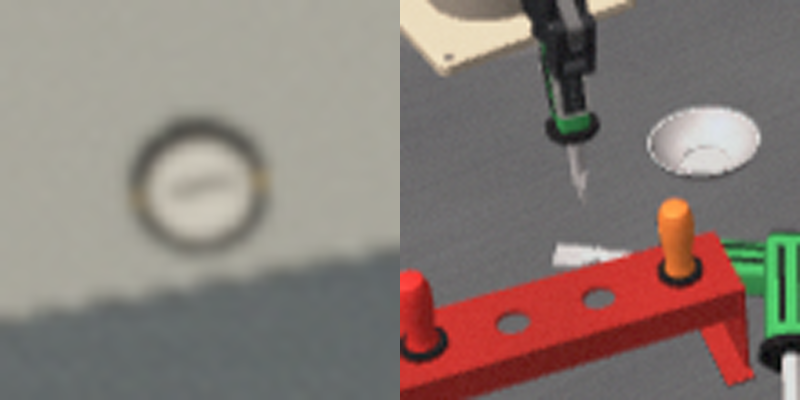

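The slot (170,192)–(230,182) now points at the yellow marks, and the cover tilt reads 30.0°, fully shut. The original hole at (598,298) is free, so the driver goes back there.

Emit:
{"method": "drive_tool", "body": {
  "targets": [
    [-0.03,0.4,0,0,0,0,-1],
    [-0.03,0.4,0,0,0,0,-1],
    [-0.03,0.4,1.2,0,0,0,-1],
    [-0.03,0.4,2.2,0,0,0,-1],
    [-0.03,0.4,3,0,0,0,-1],
    [-0.03,0.4,3.8,0,0,0,-1],
    [-0.03,0.4,3.8,0,0,0,-1],
    [-0.03,0.4,3.8,0,0,0,-1]
  ]
}}

```text
time_s: 21.42
eef_pos: [553.5, -177.5, 149.2]
orientation: [-2.476, -1.933, 0.001]
wrist_force: [-0.6, 0.1, -1.4]
gripper_width: 27.3
grasp_force: 80.1
```

```bash
python3 - <<'E'
from m import *
im,d=look('scene','13'); s=env.sense(); print(s['eef_pos'],s['wrist_force'])
x=np.array([np.cos(np.radians(76.2)),np.sin(np.radians(76.2)),0])
print(rel([553.2,-176.6,101.5],RT(x,[0,0,-1])))
E
```

```text
[ 553.76327496 -177.59102158  149.60962705] [ 0.22675644 -0.12664332 -0.3681626 ]
(array([ 0.034, -0.031,  1.924]), array([-0.002,  0.002, -0.024]))
```

Emit:
{"method": "drive_tool", "body": {
  "targets": [
    [0.03,-0.03,0.6,0,0,0,-1],
    [0.03,-0.03,1.2,0,0,0,-1],
    [0.03,-0.03,1.6,0,0,0,-1],
    [0.03,-0.03,1.8,0,0,0,-1],
    [0.03,-0.03,1.88,0,0,0,-1],
    [0.03,-0.03,1.88,0,0,0,-1]
  ]
}}

```text
time_s: 22.22
eef_pos: [552.7, -176.5, 101.7]
orientation: [-2.475, -1.933, 0.002]
wrist_force: [0.1, 1.4, -1.9]
gripper_width: 27.4
grasp_force: 79.9
```

Emit:
{"method": "drive_tool", "body": {
  "targets": [
    [0,0,0.03,0,0,0,-1],
    [0,0,0.06,0,0,0,-1],
    [0,0,0.06,0,0,0,-1]
  ]
}}

```text
time_s: 22.6
eef_pos: [553.0, -176.6, 101.2]
orientation: [-2.476, -1.933, 0.001]
wrist_force: [-2.0, 1.8, 5.5]
gripper_width: 27.0
grasp_force: 81.1
```

The collar is seated with 5.5 N at the same height as when gripped. I'll release.

Emit:
{"method": "drive_tool", "body": {
  "targets": [
    [0,0,0,0,0,0,-0.2],
    [0,0,0,0,0,0,0.1],
    [0,0,0,0,0,0,0.1],
    [0,0,0,0,0,0,0.1]
  ]
}}

```text
time_s: 23.1
eef_pos: [552.4, -176.3, 99.8]
orientation: [-2.475, -1.932, 0.002]
wrist_force: [0.3, -0.4, 1.1]
gripper_width: 46.9
grasp_force: 0.0
```

Emit:
{"method": "drive_tool", "body": {
  "targets": [
    [0,0,-0.5,0,0,0,0.1],
    [0,0,-2,0,0,0,0.1],
    [0,0,-4,0,0,0,0.1],
    [0,-2,-6,0,0,0,0.1],
    [0,-4,-7,0,0,0,0.1],
    [0,-6,-7,0,0,0,0.1],
    [0,-6,-7,0,0,0,0.1]
  ]
}}

```text
time_s: 23.98
eef_pos: [405.3, -139.5, 276.9]
orientation: [2.476, 1.932, -0.0]
wrist_force: [1.3, -0.6, 0.0]
gripper_width: 46.7
grasp_force: 0.0
```

```bash
python3 - <<'E'
from m import *
im,d=look('scene','14'); im2,d2=look('top','14'); s=env.sense(); print(s['eef_pos'],s['gripper_width'],s['joint_pos'].round(2))
X=cloud('scene',d); hsv=cv2.cvtColor(im,cv2.COLOR_RGB2HSV)
a=np.load('pics/scene0.npz')['im']; hs0=cv2.cvtColor(a,cv2.COLOR_RGB2HSV)
for h_ in(hs0,hsv):
    g=((h_[...,0]>50)&(h_[...,0]<85)&(h_[...,1]>90)).astype(np.uint8)[215:265,145:175]; v,u=np.nonzero(g); print(len(u),u.min()+145,u.max()+145,v.min()+215,v.max()+215,u.mean()+145,v.mean()+215)
roi=np.s_[215:300,60:260]; df=cv2.absdiff(im,a).max(2)>45; ys,xs=np.nonzero(df[roi]); print('changed px',len(xs), (xs.min()+60,xs.max()+60,ys.min()+215,ys.max()+215) if len(xs) else '')
E
```

```text
[ 407.48732584 -140.20450411  276.45398255] 47.08887245042679 [-0.45 -0.36  1.84 -0.    1.66 -0.2 ]
235 145 168 215 252 160.22127659574468 237.82127659574468
197 156 168 228 252 162.52791878172587 240.58375634517768
changed px 1120 (np.int64(134), np.int64(226), np.int64(215), np.int64(295))
```

```bash
python3 - <<'E'
from m import *
b=np.load('pics/scene14.npz')['im']; t=np.load('pics/top14.npz')
for ref in('scene5','scene4','scene12'):
    a=np.load(f'pics/{ref}.npz')['im']; df=(cv2.absdiff(b,a).max(2)>45).astype(np.uint8)
    k,lab,st,_=cv2.connectedComponentsWithStats(df); print(ref,[tuple(r) for r in st[1:] if r[4]>8])
g=cv2.cvtColor(b,cv2.COLOR_RGB2HSV); g=((g[...,0]>50)&(g[...,0]<85)&(g[...,1]>90)).astype(np.uint8)
for ref in('scene4','scene14'):
    h_=cv2.cvtColor(np.load(f'pics/{ref}.npz')['im'],cv2.COLOR_RGB2HSV); g=((h_[...,0]>50)&(h_[...,0]<85)&(h_[...,1]>90)).astype(np.uint8)
    k,lab,st,ce=cv2.connectedComponentsWithStats(g); print([(tuple(st[i]),ce[i].round(1).tolist()) for i in range(1,k) if st[i,4]>20 and st[i,0]<260])
c,k,_=coverfit('top',t['d']); print(np.degrees(np.arccos(k[2])))
E
```

```text
scene5 [(np.int32(80), np.int32(0), np.int32(104), np.int32(190), np.int32(9024)), (np.int32(162), np.int32(59), np.int32(3), np.int32(12), np.int32(12)), (np.int32(90), np.int32(73), np.int32(2), np.int32(11), np.int32(12)), (np.int32(91), np.int32(85), np.int32(2), np.int32(12), np.int32(14)), (np.int32(111), np.int32(115), np.int32(6), np.int32(6), np.int32(22)), (np.int32(117), np.int32(127), np.int32(6), np.int32(15), np.int32(31)), (np.int32(174), np.int32(127), np.int32(2), np.int32(8), np.int32(10)), (np.int32(140), np.int32(183), np.int32(33), np.int32(69), np.int32(995))]
scene4 [(np.int32(80), np.int32(0), np.int32(104), np.int32(95), np.int32(4630)), (np.int32(136), np.int32(0), np.int32(7), np.int32(4), np.int32(14)), (np.int32(154), np.int32(0), np.int32(10), np.int32(16), np.int32(60)), (np.int32(143), np.int32(2), np.int32(4), np.int32(9), np.int32(15)), (np.int32(139), np.int32(4), np.int32(3), np.int32(4), np.int32(11)), (np.int32(90), np.int32(73), np.int32(2), np.int32(11), np.int32(12)), (np.int32(91), np.int32(85), np.int32(3), np.int32(15), np.int32(17)), (np.i
[... 716 characters left out ...]
32(1533)), (np.int32(141), np.int32(128), np.int32(25), np.int32(82), np.int32(1034)), (np.int32(130), np.int32(139), np.int32(10), np.int32(20), np.int32(57)), (np.int32(157), np.int32(211), np.int32(4), np.int32(11), np.int32(16)), (np.int32(157), np.int32(226), np.int32(14), np.int32(30), np.int32(310))]
[((np.int32(157), np.int32(229), np.int32(12), np.int32(24), np.int32(196)), [162.8, 241.0]), ((np.int32(199), np.int32(234), np.int32(26), np.int32(29), np.int32(457)), [214.0, 246.8])]
[((np.int32(156), np.int32(228), np.int32(13), np.int32(25), np.int32(196)), [162.5, 240.6]), ((np.int32(199), np.int32(234), np.int32(26), np.int32(29), np.int32(455)), [214.1, 246.9])]
29.84572528672957
```

Against the picture taken before the grasp, the only scene changes are the arm itself. The driver is back to within half a pixel and the cover is still shut, so I'm handing in.

```bash
python3 -c "
from workcell import env
print(env.finish_job())"
```

```text
the job is handed in; nothing more can be done
None
```

The job is handed in, with no verdict returned: cover pressed shut, cam lock turned clockwise into its stop with the slot at the yellow marks, and the green screwdriver back on its collar in its original rack hole and released. The two larger green look-alikes, seen standing in the first pictures, were lying flat beside the rack by the next ones, before the arm had worked near there; I took that as them falling over unaided.

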